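# Lock the tube carrier on the rotator shaft with its linchpin

## Robot

A 6-joint arm with a two-finger parallel gripper is mounted at the origin on the work surface. World frame = base frame: x ahead of the robot, y to its left, z up, the work surface at z = 0. Lengths are in m, angles in rad, forces in N, time in s.
With the tool pointing down it reaches from about 0.3 to 0.75 m from the base axis. Payload 8.5 kg.
Tool frame: the origin (TCP) lies between the finger pads; the fingertips stand 22 mm ahead of it and the grasp point (between the pads) lies 3 mm ahead of it; y points along the fingers, x is the direction in which the jaws open and shut, and the axes are right-handed (so a half turn about y gives the same grasp; the last joint's range is limited). The gripper opens to 88 mm and grips with 3 to 60 N. Pads are 18 mm wide; open, the fingers measure 123 mm over their backs; the gripper's body (75 mm by 187 mm) begins 45 mm behind the grasp point.
Start: joints at [1.08, 0.381, 1.297, -0, 1.464, -0.215], TCP at [0.15, 0.529, 0.261] pointing down, gripper open.
Joint ranges: [-3.11, 3.11], [-0.89, 2.33], [0.22, 2.48], [-1.42, 4.56], [0.17, 2.85], [-2.88, 2.88]. Speed limits (rad/s): [2.39, 2.39, 3.14, 3.14, 3.14, 3.14].

## Interface

Orientations are given as [roll, pitch, yaw] about the fixed x, y, z axes, in that order (R = Rz(yaw) Ry(pitch) Rx(roll)).
In Python, from plant import sensors, imaging, workorder gives the robot as it stands.
- The arm moves only by the tool arm_command, never from a script. Its argument "commands" is a list of rows, each an object with "fingers": the finger opening in mm, from 0 to 88.1; "linear": the shift along the tool's x, y, z in units of 60 mm (1.0 is 60 mm), a list of three; "rotation": the turn, a rotation vector about the tool's x, y, z in rad, a list of three. A call has exactly 5 rows; each row is the pose to reach, as a shift and turn from the pose commanded when the call began, along the tool's axes at that moment; what a row does not reach only later rows make up. A row lasts 1/8 s, in which the tool goes at most 62.5 mm and 10.7 degrees, less where a joint would pass 70% of its speed; a pose out of reach is approached as far as the arm can. A call with a gripper value outside its range is refused whole. The fingers move at their own pace and stop on an object; "squeeze" is the grip in N (left out, the last holds). Time passes only in rows, so rows that repeat a pose let the fingers close, or fill a call up. It gives the time, the measured TCP pose, the force and the opening at its end, in the units of the state.
- sensors.observe(): the state, without advancing time (a new reading comes with each control period).
- imaging.get_image(name): name is "side" or "top" or "wrist"; returns a dict with "color" (480x640x3 uint8, blue, green, red), "z_map" (480x640 float32, m along the optical axis (not along the pixel's ray), 0 where there is no reading), "fov_y" (degrees; the focal length in pixels is half the picture's height over the tangent of half this angle, whatever the lens; pixels are square), "cx", "cy" (the principal point, pixels), "rvec" (rotation vector, rad) and "tvec" (3), from world to camera coordinates, as OpenCV has them; the wrist camera has in their place "hand_eye" (4x4, takes a point from camera to tool coordinates, whose origin is the TCP and whose axes are the tool frame's). Camera axes: x right, y down, z forward; pixel columns grow to the right and rows downward; lengths in m; the calibration is good to about 2 mm. The wrist camera is an equidistant fisheye: a pixel r from the principal point sees the ray r / f radians off the axis. A picture is of the moment at which its call begins: read the wrist's pose just before it.
- workorder.job_done(): hands the job in, once; it reports no verdict.
The state is a dict: "clock": time; "joint_positions": joint angles; "qd": joint speeds; "joint_efforts": joint torques, N m; "eef_pos": TCP position; "orientation": TCP orientation; "wrist_force": force on the tool from outside, world axes, zero at the start; "moment": the same for the moment, N m; "finger_gap": opening from 0.0 (shut) to 1.0 (fully open).
Only numpy, scipy, OpenCV 4.12 (cv2) and the standard library are available. Lean on these libraries where they do the work, as an engineer would, in place of code of your own. Each camera call takes 0.05 s, during which the arm holds its last target.

## Task

The tube carrier is on the rotator's square shaft but not all the way, and its hub covers the cross hole. Push the carrier along the shaft until its hub is fully home against the shoulder, take the linchpin (the pin with the ring) out of the grey block and push it down through the shaft hole until its head sits on the shaft, then swing its ring out over the shaft's free end and down round the shaft until it is fully closed, and let go. Feel for the hole and the stops and do not force anything: keep every push on the carrier, the pin and the shaft well under 40 N, and leave the spare pin and the other things on the bench where they are.

Things in the scene. Friction and masses are not known exactly. Their poses are not given: they have to be found in the camera images.
- rotator: tube rotator fixed to the bench: cream gear-motor housing 150 x 170 mm, 187 mm high, on a 170 x 190 mm base plate. Origin: centre of its underside; z up; its -x axis is the way the shaft sticks out. Steel drive shaft level, 20 x 20 mm square, flat side up, axis 130 mm above the bench; it does not turn
- shaft_hole (a point): reference point 194 mm from the rotator's origin along -x, 140 mm up, on the shaft's top face: where the vertical cross hole would be with the stub shaft fully in. It was clamped by hand 4 to 11 mm further out, so hole, shoulder and carrier all lie that much nearer the free end; find it by feel. Hole: round, 9.6 mm, sharp-edged, right through; the free end is 20 mm beyond it. Axes as the rotator's
- carrier (a joint): gap between carrier and shoulder along the shaft, m: 0 = fully home (hard stop), up to 0.030 towards the free end. Slides stiffly (4 N), stays where left. Round aluminium hub 52 mm across, 83 mm long, on the shaft: its top is 16 mm above the shaft's top face; home, its flat front face is 14 mm behind the hole's centre. White tube wheel 190 mm across near its rear, tubes start 53 mm behind the front face
- linchpin: steel linchpin standing in the block. Origin: centre of its head's underside; z up. Below: round shank 8 mm thick, 34 mm long, tip edge barely broken. Above: collar 16 mm across up to 13 mm, then a knob to grip, 18 mm across, from 13 to 34 mm. The ring is hinged across the collar, 6 mm above the origin, about the pin's y; open, it sticks out along the pin's -x. About 70 g in all
- ring (a joint): ring angle, rad: 0 = closed (hard stop), hanging down square to the shaft, the shaft passing through it; 1.57 = out level along the pin's -x; at most 2.1. Stiff (0.035 N m), stays where left. Round 4 mm wire, 50 mm wide, reaching 45 mm from the hinge: closed, it passes under the pin's tip and stands out 15 mm on either side of the shaft
- ring_far (a point): middle of the wire at the point of the ring farthest from its hinge, 43 mm from it
- spare: plain spare pin without a ring, same shank, knob 18 mm across and 24 mm high, in the other hole of the block; leave it. Origin: underside of its knob
- block: grey plastic block 60 x 150 x 45 mm high, fixed on the bench, long side along its own y, with two 11 mm holes 86 mm apart (y = -43 and +43 mm) in which linchpin and spare pin stand, in either order, heads resting on the top. Origin: centre of its underside
- amber: amber glass bottle, 72 mm across, 165 mm high; a bystander. Origin: centre of its underside
- clear: clear glass bottle, 72 mm across, 165 mm high; a bystander. Origin: centre of its underside
- jar: small glass jar, 48 mm across, 55 mm high; a bystander. Origin: centre of its underside
- beaker: glass beaker, 66 mm across, 85 mm high; a bystander. Origin: centre of its underside
- calculator: pocket calculator 150 x 85 x 16 mm lying on the bench; a bystander. Origin: centre of its underside
- spanner: steel spanner 160 mm long lying flat on the bench; a bystander. Origin: centre of its underside

How it is judged:
On the way, in this order (a step that is already met when the one before it is completed fails the run):
1. the carrier is pushed home against its shoulder (value of joint carrier below 0.002 m), for 0.2 s.
2. the linchpin is through the shaft hole with its head down on the shaft, the carrier still home (value of joint carrier below 0.002 m and z of linchpin in the frame of shaft_hole below 0.003 m and horizontal distance between linchpin and shaft_hole below 0.014 m and angle between linchpin's own z axis and vertical below 0.1 rad), for 0.2 s.
3. the ring is swung round the shaft and closed, the pin still seated (all of step 2 and value of joint ring below 0.15 rad), for 0.2 s.
At the end, for the whole second after the job is handed in: the carrier is home (within 2 mm of its shoulder), the linchpin stands in the shaft hole with the underside of its head within 3 mm of the shaft's top and tilted under 0.1 rad, its ring is closed round the shaft (within 0.15 rad of shut), all is at rest and released (all of step 3 and linear speed of linchpin below 0.02 m/s); the robot touches nothing.
It fails at once if the linchpin or its ring is pressed on the rotator or its carrier with more than 40 N (contact force between linchpin and rotator above 40 N or contact force between linchpin and carrier above 40 N).
It fails at once if the robot presses on the carrier, shaft or rotator with more than 40 N (contact force between the arm and rotator above 40 N or contact force between the arm and carrier above 40 N).
It fails at once if a bystander is moved by more than 30 mm (distance of any of amber, clear, jar, beaker, calculator, spanner from where it was at the start of the episode above 0.03 m).
It fails at once if the spare pin is lifted or moved by more than 15 mm (distance of spare from where it was at the start of the episode above 0.015 m).
It also fails if it takes over 72 s, if anything falls off the work surface, if the arm or the gripper's body presses on something with over 40 N, if the wrist force passes 120 N, or if a joint passes its speed limit or range.

## Working session

There is one attempt and no reset: what is moved stays moved. The work goes in short steps, Python scripts to look and compute and a tool call to move; the robot and the scene stay as the last step left them, time stands still between calls to the robot, and variables do not carry over. Pictures are saved under pics/ and viewed, and the job is handed in when it is done.

Besides the shell and the picture viewer there is one more tool, called after "Request:" as a command line: name --argument value ..., lists and objects as JSON in quotes. arm_command: Moves the arm, as the interface text tells. Its arguments: {"type":"object","properties":{"commands":{"type":"array"},"squeeze":{"type":"number"}},"required":["commands"]}

```bash
ls; mkdir -p pics; python3 - <<'E'
from plant import sensors, imaging, workorder
import cv2,numpy as np
s=sensors.observe(); print(s)
for n in ("side","top","wrist"):
    d=imaging.get_image(n); cv2.imwrite(f"pics/{n}0.png",d["color"]); np.savez(f"{n}0.npz",**d)
    print(n,{k:v for k,v in d.items() if k not in("color","z_map")})
E
```

```text
pics
{'clock': 0.0, 'joint_positions': array([ 1.07971917e+00,  3.81182093e-01,  1.29824072e+00,  9.05418896e-06,
        1.46358989e+00, -2.15294874e-01]), 'qd': array([-0.00181817,  0.00039604, -0.00016614, -0.00111276, -0.00064553,
       -0.00079108]), 'joint_efforts': array([-8.78095216e-04, -4.37924838e+01, -2.24552768e+01,  7.12545658e-02,
        3.53113515e-02, -9.10477070e-05]), 'eef_pos': array([0.14964493, 0.52899796, 0.26015197]), 'orientation': array([-1.57048416e+00,  1.38533966e-03,  1.29501328e+00]), 'wrist_force': array([-0.14688271,  0.42730149, -0.22381535]), 'moment': array([ 0.04621706, -0.03598402,  0.01890575]), 'finger_gap': 1.002983179605371}
side {'fov_y': 44.38127703116676, 'cx': 317.3393865572457, 'cy': 232.41877090781782, 'rvec': array([ 2.19516132, -0.15131772,  0.04639971]), 'tvec': array([-0.52718711,  0.14150291,  1.48957312])}
top {'fov_y': 52.76951269880841, 'cx': 316.05286965622145, 'cy': 244.73711085949884, 'rvec': array([ 2.15272098, -2.12088716,  0.16659573]), 'tvec': array([-0.01777051,  0.52254996,  1.20581709])}
wrist {'fov_y': 65.70646984690485, 'cx': 319.01981039189326, 'cy': 238.55347012801803, 'hand_eye': array([[ 9.99999754e-01,  4.34536567e-04, -5.50559021e-04,
        -3.87513360e-04],
       [ 6.50558932e-04, -2.81286735e-01,  9.59623546e-01,
        -1.24511129e-01],
       [ 2.62126571e-04, -9.59623668e-01, -2.81286948e-01,
         7.23966242e-02],
       [ 0.00000000e+00,  0.00000000e+00,  0.00000000e+00,
         1.00000000e+00]])}
```

View pics/side0.png

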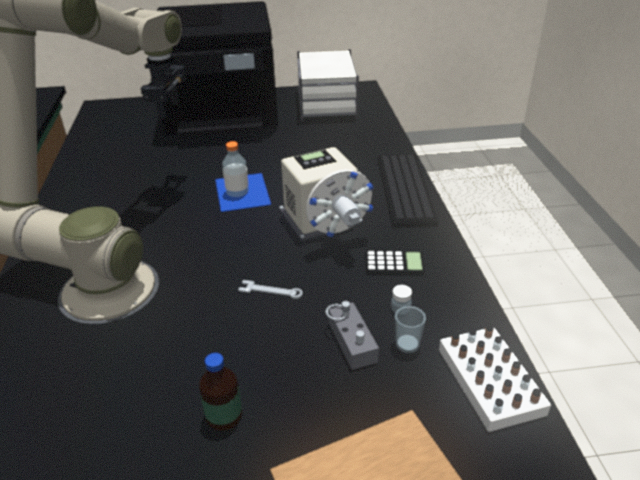

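View pics/top0.png

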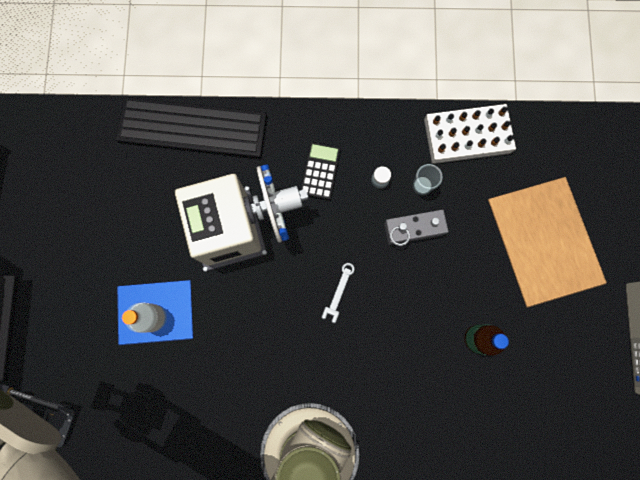

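View pics/wrist0.png

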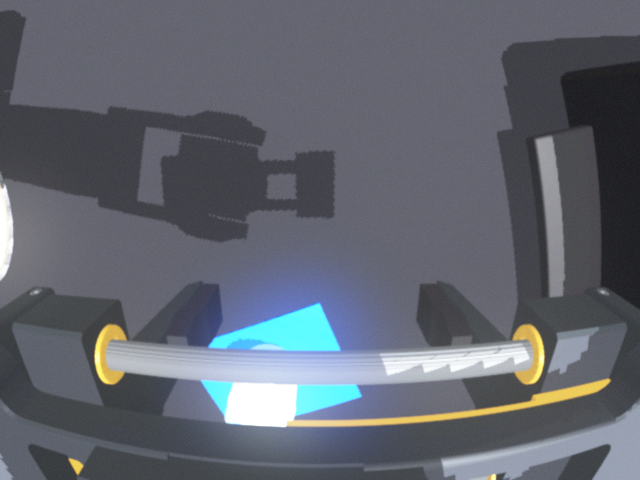

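```bash
cat > h.py <<'E'
import numpy as np,cv2
from scipy.spatial.transform import Rotation as Ro
def load(n): 
    d=np.load(n,allow_pickle=True); return {k:d[k] for k in d.files}
def f(d): return 240/np.tan(np.radians(float(d["fov_y"]))/2)
def pix2w(d,u,v,z=None,h=None):
    R=Ro.from_rotvec(d["rvec"]).as_matrix(); t=d["tvec"]
    ray=np.array([(u-d["cx"])/f(d),(v-d["cy"])/f(d),1.0])
    if h is None:
        return R.T@(ray*z-t)
    o=-R.T@t; r=R.T@ray
    return o+r*(h-o[2])/r[2]
def w2pix(d,p):
    R=Ro.from_rotvec(d["rvec"]).as_matrix(); c=R@np.asarray(p)+d["tvec"]
    return c[:2]/c[2]*f(d)+np.array([d["cx"],d["cy"]]),c[2]
def zat(d,u,v):
    return float(d["z_map"][int(round(v)),int(round(u))])
def crop(d,u0,v0,u1,v1,s,name):
    c=cv2.resize(d["color"][v0:v1,u0:u1],None,fx=s,fy=s,interpolation=cv2.INTER_CUBIC)
    for u in range((u0+9)//10*10,u1,10):
        cv2.line(c,((u-u0)*s,0),((u-u0)*s,6 if u%50 else 14),(0,255,255),1)
        if u%20==0: cv2.putText(c,str(u),((u-u0)*s,24),0,.35,(0,255,255))
    for v in range((v0+9)//10*10,v1,10):
        cv2.line(c,(0,(v-v0)*s),(6,(v-v0)*s),(0,255,255),1)
        if v%20==0: cv2.putText(c,str(v),(8,(v-v0)*s+4),0,.35,(0,255,255))
    cv2.imwrite(name,c)
E
python3 - <<'E'
from h import *
t=load("top0.npz");s=load("side0.npz")
crop(t,170,150,330,270,5,"pics/t1.png")
crop(t,370,150,460,250,6,"pics/t2.png")
crop(s,270,140,430,250,5,"pics/s1.png")
crop(s,310,280,430,380,6,"pics/s2.png")
E
```

```text
(no output)
```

View pics/t1.png

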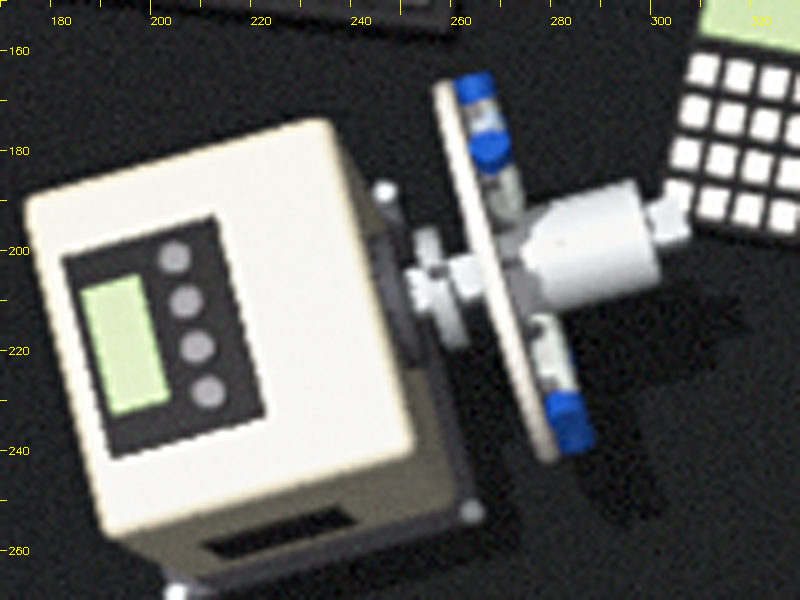

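View pics/t2.png

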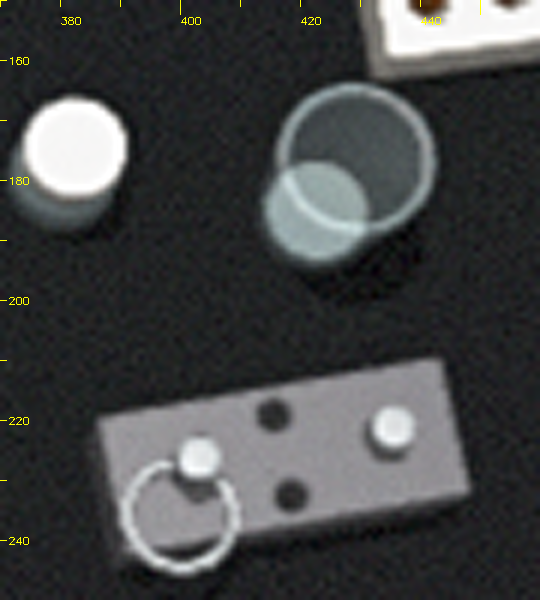

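View pics/s1.png

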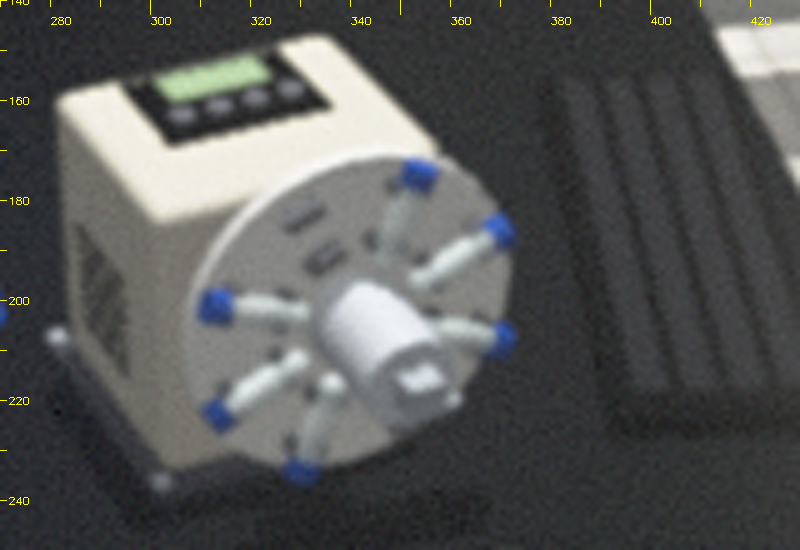

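View pics/s2.png

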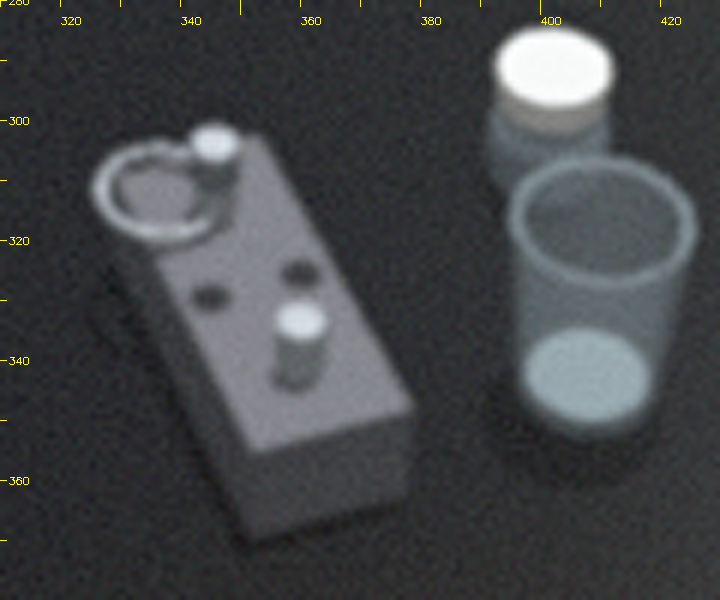

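```bash
python3 - <<'E'
from h import *
np.set_printoptions(precision=4,suppress=True)
t=load("top0.npz");s=load("side0.npz")
C=[pix2w(t,*p,h=.187) for p in [(175,190),(233,174),(252,239),(191,256)]]
for c in C: print("roof",c)
print([np.linalg.norm(C[i]-C[(i+1)%4]) for i in range(4)])
c=np.mean(C,0);print("centre",c)
d=(C[1]-C[0])+(C[2]-C[3]);d=d[:2]/np.linalg.norm(d[:2]);
e=(C[0]-C[3])+(C[1]-C[2]);e=e[:2]/np.linalg.norm(e[:2]);d2=np.array([e[1],-e[0]]);print(d,d2)
print("shaft_hole ref",c[:2]+.194*d,c[:2]+.194*d2)
print("free end", pix2w(t,306.5,193.8,h=.14), pix2w(t,306.5,193.8,h=.13))
for p in [(305,190.5),(307,196.5)]: print("end corners",pix2w(t,*p,h=.14))
print("hub front top", pix2w(t,299,197,h=.156), zat(t,297,197), zat(t,303,194),zat(t,290,199))
for p in [(303,194),(304,193),(290,199),(285,200)]: print(p,pix2w(t,*p,z=zat(t,*p)))
print("side end", pix2w(s,354,216,h=.14))
print("knob top", pix2w(t,403,226.5,h=.079), "ring c",pix2w(t,400,235.5,h=.051), "ring far",pix2w(t,400,245,h=.051),"spare",pix2w(t,434.5,221,h=.069))
print("side knob", pix2w(s,345,303.5,h=.079),"side spare",pix2w(s,360,333,h=.069),"side ring far",pix2w(s,326,312,h=.051))
B=[pix2w(t,*p,h=.045) for p in [(386,219.5),(441.5,209.5),(446.5,232),(391,244)]]
print(B,[np.linalg.norm(B[i]-B[(i+1)%4]) for i in range(4)]);b=np.mean(B,0);print("block c",b)
print("zs",[pix2w(t,*p,z=zat(t,*p)) for p in [(403,226),(434,221),(400,245),(391,235)]])
for n,p,h in [("beaker",(427,176),.085),("jar",(382,175),.055)]: print(n,pix2w(t,*p,h=h))
E
```

```text
roof [0.6231 0.3182 0.187 ]
roof [0.6635 0.1853 0.187 ]
roof [0.5105 0.1355 0.187 ]
roof [0.4694 0.2724 0.187 ]
[np.float64(0.1388579449120844), np.float64(0.16087006880999558), np.float64(0.1429590474215643), np.float64(0.1603777817377574)]
centre [0.5666 0.2279 0.187 ]
[ 0.2892 -0.9573] [ 0.2976 -0.9547]
shaft_hole ref [0.6227 0.0421] [0.6244 0.0426]
free end [0.6311 0.0145 0.14  ] [0.6338 0.0147 0.13  ]
end corners [0.6393 0.0182 0.14  ]
end corners [0.6244 0.0131 0.14  ]
hub front top [0.6187 0.0317 0.156 ] 1.1514256000518799 1.167817234992981 1.1512168645858765
(303, 194) [0.6306 0.0229 0.1398]
(304, 193) [0.6337 0.0206 0.1377]
(290, 199) [0.614  0.0531 0.1541]
(285, 200) [0.6112 0.0649 0.1548]
side end [0.6302 0.0201 0.14  ]
knob top [ 0.5664 -0.2281  0.079 ] ring c [ 0.5484 -0.225   0.051 ] ring far [ 0.5237 -0.2247  0.051 ] spare [ 0.5838 -0.31    0.069 ]
side knob [ 0.5664 -0.2281  0.079 ] side spare [ 0.5848 -0.3124  0.069 ] side ring far [ 0.5245 -0.2197  0.051 ]
[array([ 0.5911, -0.1903,  0.045 ]), array([ 0.6198, -0.3348,  0.045 ]), array([ 0.5605, -0.3461,  0.045 ]), array([ 0.527 , -0.2027,  0.045 ])] [np.float64(0.14727507619065064), np.float64(0.060422686343701106), np.float64(0.1473153808756791), np.float64(0.06534331908638634)]
block c [ 0.5746 -0.2685  0.045 ]
zs [array([ 0.5673, -0.2277,  0.0809]), array([ 0.5841, -0.3091,  0.0675]), array([ 0.5317, -0.2331,  0.0017]), array([ 0.5483, -0.2011,  0.0568])]
beaker [ 0.6971 -0.2898  0.085 ]
jar [ 0.7075 -0.1794  0.055 ]
```

```bash
cat >> h.py <<'E'
from plant import sensors
def go(p,yaw=None,v=False):
    s=sensors.observe(); R=Ro.from_euler('xyz',s["orientation"])
    np.set_printoptions(precision=4,suppress=True)
    d=R.inv().apply(np.array(p)-s["eef_pos"])/.06
    out="lin "+str(d)
    if yaw is not None:
        T=Ro.from_euler('xyz',[-np.pi/2,0,yaw]); out+=" rot "+str((R.inv()*T).as_rotvec())
    print(out)
def st():
    s=sensors.observe(); np.set_printoptions(precision=4,suppress=True)
    print(round(s["clock"],2),s["eef_pos"],s["orientation"],"F",s["wrist_force"],"M",s["moment"],"gap",round(s["finger_gap"]*88.1,1))
E
python3 -c "
from h import *
go([.31,.35,.31],.78); go([.48,.16,.31],.297);go([.64,-.012,.31],.297)"
```

```text
lin [-2.1449 -0.8271 -3.3835] rot [ 0.0001  0.515  -0.0011]
lin [-4.4204 -0.8255 -6.972 ] rot [ 0.0003  0.998  -0.0011]
lin [ -6.4526  -0.824  -10.3185] rot [ 0.0003  0.998  -0.0011]
```

Request:
arm_command --commands '[{"fingers": 60,"linear": [-0.45,-0.83,-0.7],"rotation": [0,0.11,0]},{"fingers": 50,"linear": [-0.9,-0.83,-1.4],"rotation": [0,0.22,0]},{"fingers": 40,"linear": [-1.4,-0.83,-2.2],"rotation": [0,0.33,0]},{"fingers": 32,"linear": [-1.9,-0.83,-3.0],"rotation": [0,0.45,0]},{"fingers": 32,"linear": [-2.4,-0.83,-3.8],"rotation": [0,0.56,0]}]'

```text
clock: 0.78
eef_pos: [0.3308, 0.327, 0.3105]
orientation: [-1.571, 0.0, 0.731]
wrist_force: [0.5, -0.2, -0.8]
finger_gap: 0.459
```

```bash
python3 -c "
from h import *
st();go([.62,-.012,.27],.297);go([.64,-.012,.2],.297)"
```

```text
0.78 [0.3308 0.327  0.3105] [-1.5707  0.0001  0.7314] F [ 0.5307 -0.2179 -0.8264] M [0.0095 0.0105 0.0403] gap 40.5
lin [-0.1866  0.6743 -7.4246] rot [-0.      0.4344 -0.0001]
lin [ 0.0616  1.8409 -7.6473] rot [-0.      0.4344 -0.0001]
```

Request:
arm_command --commands '[{"fingers": 30,"linear": [0,0,-0.9],"rotation": [0,0.1,0]},{"fingers": 30,"linear": [0,0,-1.8],"rotation": [0,0.2,0]},{"fingers": 30,"linear": [0,0,-2.7],"rotation": [0,0.3,0]},{"fingers": 30,"linear": [0,0,-3.6],"rotation": [0,0.4,0]},{"fingers": 30,"linear": [0,0,-4.5],"rotation": [0,0.434,0]}]'

```text
clock: 1.4
eef_pos: [0.5119, 0.1267, 0.3104]
orientation: [-1.571, 0.0, 0.299]
wrist_force: [0.3, 1.1, 0.3]
finger_gap: 0.341
```

```bash
python3 -c "
from h import *
st();go([.64,-.012,.2],.297)"
```

```text
1.4 [0.5119 0.1267 0.3104] [-1.5706  0.0004  0.2989] F [0.3072 1.1166 0.2628] M [-0.0512 -0.0026  0.0061] gap 30.1
lin [ 1.3602  1.8388 -2.8379] rot [-0.0002  0.0019 -0.0004]
```

Request:
arm_command --commands '[{"fingers": 30,"linear": [0.45,0,-0.9],"rotation": [0,0,0]},{"fingers": 30,"linear": [0.9,0,-1.8],"rotation": [0,0,0]},{"fingers": 30,"linear": [1.36,0.3,-2.84],"rotation": [0,0,0]},{"fingers": 30,"linear": [1.36,1.1,-2.84],"rotation": [0,0,0]},{"fingers": 30,"linear": [1.36,1.84,-2.84],"rotation": [0,0,0]}]'

```text
clock: 2.02
eef_pos: [0.6396, -0.0114, 0.1977]
orientation: [-1.57, 0.001, 0.299]
wrist_force: [0.6, -0.4, -0.5]
finger_gap: 0.34
```

```bash
python3 - <<'E'
from h import *
from plant import imaging
st()
d=imaging.get_image("wrist"); np.savez("wrist1.npz",**d); cv2.imwrite("pics/wrist1.png",d["color"])
d=imaging.get_image("side"); np.savez("side1.npz",**d); crop(d,250,100,430,240,4,"pics/side1.png")
d=imaging.get_image("top"); np.savez("top1.npz",**d); crop(d,220,140,360,260,5,"pics/top1.png")
E
```

```text
2.02 [ 0.6396 -0.0114  0.1977] [-1.5702  0.0011  0.2995] F [ 0.6397 -0.4137 -0.4663] M [-0.0642  0.0235 -0.0025] gap 30.0
```

View pics/wrist1.png

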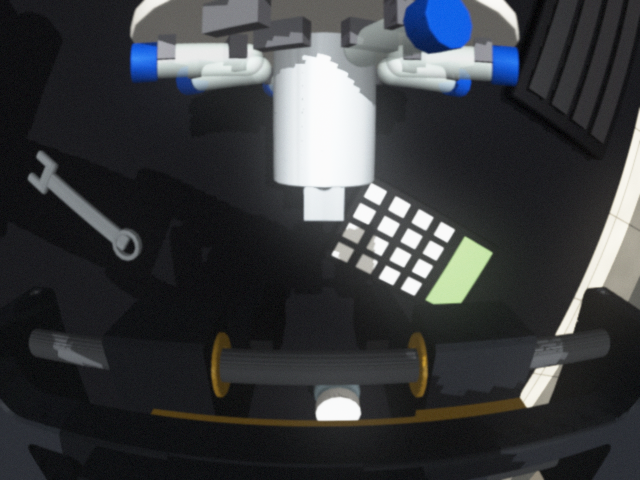

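View pics/side1.png

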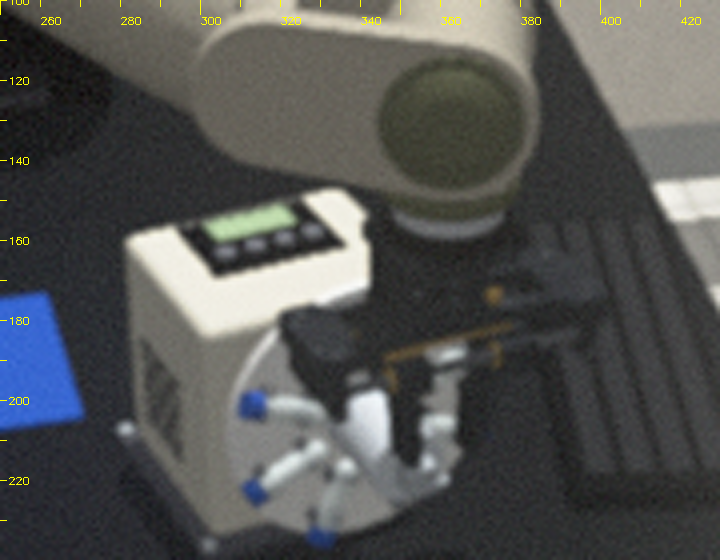

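View pics/top1.png

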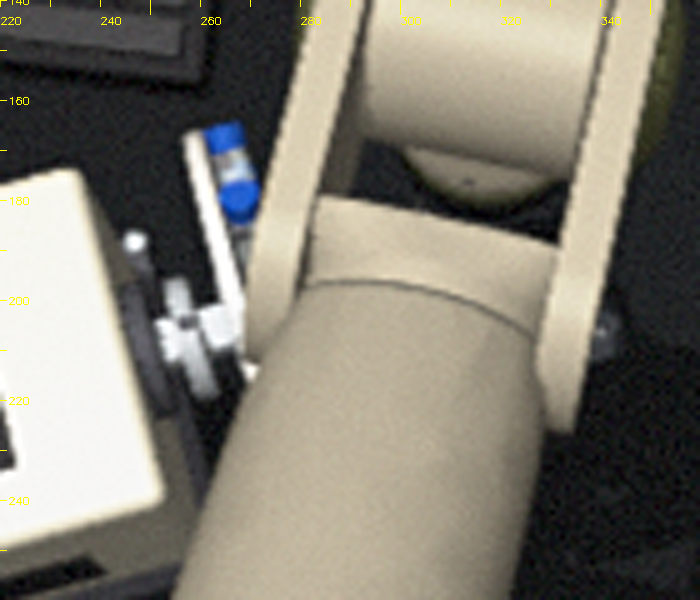

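```bash
cat >> h.py <<'E'
def wray(d,u,v):
    x,y=u-float(d["cx"]),v-float(d["cy"]); r=np.hypot(x,y); th=r/f(d)
    return np.array([np.sin(th)*x/r,np.sin(th)*y/r,np.cos(th)])
def wpt(d,u,v,pos,ori,z=None,h=None):
    """world and tool coords"""
    H=d["hand_eye"];R=Ro.from_euler('xyz',ori).as_matrix();ray=wray(d,u,v)
    if h is None:
        c=ray/ray[2]*z; T=H[:3,:3]@c+H[:3,3]
    else:
        o=H[:3,3]; r=H[:3,:3]@ray; ow=R@o+pos; rw=R@r
        T=o+r*(h-ow[2])/rw[2]
    return R@T+pos,T
E
python3 - <<'E'
from h import *
np.set_printoptions(precision=4,suppress=True)
d=load("wrist1.npz"); P=np.array([ 0.6396,-0.0114,0.1977]);O=[-1.5702,0.0011,0.2995]
for n,p,h in [("endL",(304,220),.14),("endR",(344,220),.14),("end",(324,220),.14),("hubL",(308,187),.14),("hubR",(343,187),.14),("hubtop",(325,170),.156)]:
    print(n,*wpt(d,*p,P,O,h=h), "z",*(wpt(d,p[0],p[1]-3,P,O,z=zat(d,p[0],p[1]-3))))
crop(d,230,130,430,340,4,"pics/w1c.png")
c=cv2.imread("pics/w1c.png"); cv2.imwrite("pics/w1c.png",np.clip(c.astype(float)*1.3,0,255).astype('uint8')[:600,:800])
c=d["color"][280:480]; cv2.imwrite("pics/w1d.png",np.clip(c.astype(float)*4,0,255).astype('uint8'))
E
```

```text
endL [0.6237 0.0134 0.14  ] [-0.0078  0.0577  0.0283] z [0.6233 0.0152 0.1414] [-0.0077  0.0563  0.0302]
endR [0.643  0.0194 0.14  ] [0.0124 0.0577 0.0284] z [ 0.6593 -0.0045  0.0137] [0.0211 0.184  0.0007]
end [0.6334 0.0164 0.14  ] [0.0023 0.0577 0.0283] z [0.6328 0.0181 0.1411] [0.0023 0.0566 0.0301]
hubL [0.6208 0.0301 0.14  ] [-0.0057  0.0577  0.0451] z [0.6202 0.0336 0.155 ] [-0.0052  0.0427  0.0487]
hubR [0.6373 0.0352 0.14  ] [0.0117 0.0577 0.0452] z [0.6353 0.0384 0.1558] [0.0106 0.0419 0.0489]
hubtop [0.6256 0.0421 0.156 ] [0.0025 0.0417 0.0552] z [0.6252 0.0434 0.1566] [0.0025 0.0411 0.0566]
```

View pics/w1c.png

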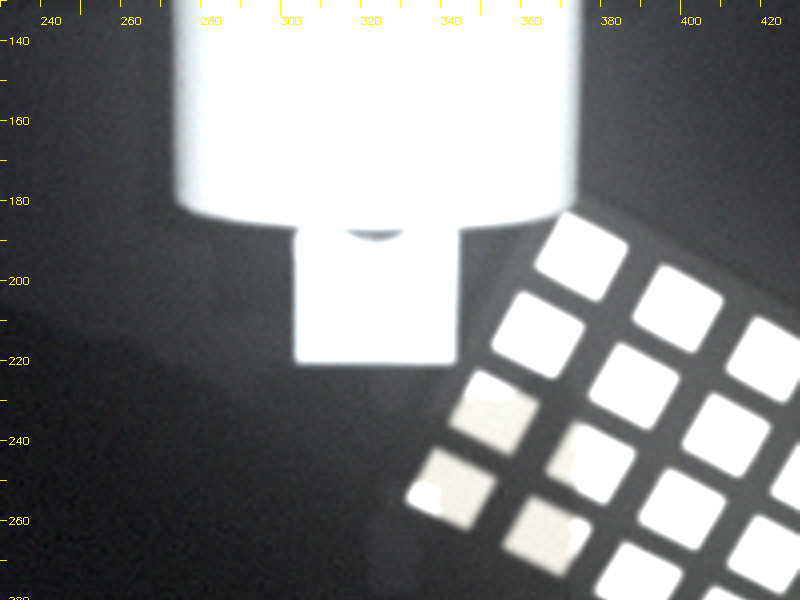

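View pics/w1d.png

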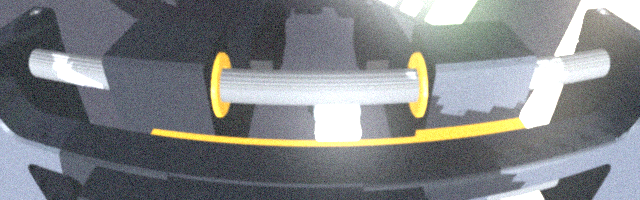

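Request:
arm_command --commands '[{"fingers": 30,"linear": [0.04,0.3,0],"rotation": [0,0,0]},{"fingers": 30,"linear": [0.04,0.6,0],"rotation": [0,0,0]},{"fingers": 30,"linear": [0.04,0.9,0],"rotation": [0,0,0]},{"fingers": 30,"linear": [0.04,0.9,0.2],"rotation": [0,0,0]},{"fingers": 30,"linear": [0.04,0.9,0.4],"rotation": [0,0,0]}]'

```text
clock: 2.8
eef_pos: [0.6351, 0.0143, 0.1483]
orientation: [-1.572, -0.003, 0.301]
wrist_force: [0.4, 0.5, 0.6]
finger_gap: 0.339
```

```bash
python3 - <<'E'
from h import *
from plant import imaging
st()
d=imaging.get_image("wrist"); np.savez("wrist2.npz",**d); cv2.imwrite("pics/wrist2.png",np.clip(d["color"].astype(float)**.6*8,0,255).astype('uint8'))
E
```

```text
2.8 [0.6351 0.0143 0.1483] [-1.5721 -0.0028  0.3014] F [0.4094 0.5156 0.623 ] M [-0.0661  0.0396  0.002 ] gap 29.8
```

View pics/wrist2.png

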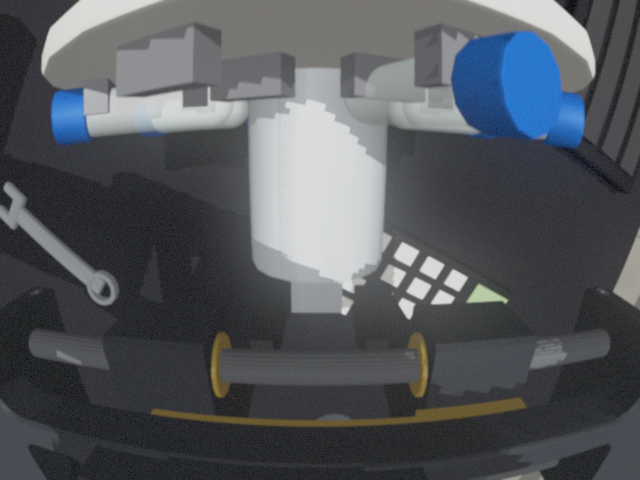

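Request:
arm_command --commands '[{"fingers": 30,"linear": [0,0,0.06],"rotation": [0,0,0]},{"fingers": 30,"linear": [0,0,0.12],"rotation": [0,0,0]},{"fingers": 30,"linear": [0,0,0.18],"rotation": [0,0,0]},{"fingers": 30,"linear": [0,0,0.24],"rotation": [0,0,0]},{"fingers": 30,"linear": [0,0,0.3],"rotation": [0,0,0]}]'

```text
clock: 3.48
eef_pos: [0.6295, 0.0301, 0.1462]
orientation: [-1.572, -0.0, 0.3]
wrist_force: [0.7, -4.2, 0.0]
finger_gap: 0.341
```

```bash
python3 - <<'E'
from h import *
st()
E
```

```text
3.48 [0.6295 0.0301 0.1462] [-1.5719 -0.0003  0.3005] F [ 0.7453 -4.1566  0.0292] M [-0.747  -0.1296 -0.0625] gap 30.0
```

Request:
arm_command --commands '[{"fingers": 30,"linear": [0,0,0.03],"rotation": [0,0,0]},{"fingers": 30,"linear": [0,0,0.06],"rotation": [0,0,0]},{"fingers": 30,"linear": [0,0,0.08],"rotation": [0,0,0]},{"fingers": 30,"linear": [0,0,0.1],"rotation": [0,0,0]},{"fingers": 30,"linear": [0,0,0.12],"rotation": [0,0,0]}]'

```text
clock: 4.1
eef_pos: [0.6272, 0.0374, 0.1462]
orientation: [-1.571, -0.0, 0.301]
wrist_force: [1.7, -3.5, 1.4]
finger_gap: 0.344
```

Request:
arm_command --commands '[{"fingers": 30,"linear": [0,0,0.01],"rotation": [0,0,0]},{"fingers": 30,"linear": [0,0,0.02],"rotation": [0,0,0]},{"fingers": 30,"linear": [0,0,0.03],"rotation": [0,0,0]},{"fingers": 30,"linear": [0,0,0.04],"rotation": [0,0,0]},{"fingers": 30,"linear": [0,0,0.05],"rotation": [0,0,0]}]'

```text
clock: 4.72
eef_pos: [0.6266, 0.0394, 0.1463]
orientation: [-1.573, -0.0, 0.3]
wrist_force: [3.3, -9.5, -1.3]
finger_gap: 0.338
```

Request:
arm_command --commands '[{"fingers": 30,"linear": [0,0,0.005],"rotation": [0,0,0]},{"fingers": 30,"linear": [0,0,0.01],"rotation": [0,0,0]},{"fingers": 30,"linear": [0,0,0.015],"rotation": [0,0,0]},{"fingers": 30,"linear": [0,0,0.015],"rotation": [0,0,0]},{"fingers": 30,"linear": [0,0,0.015],"rotation": [0,0,0]}]'

```text
clock: 5.35
eef_pos: [0.6266, 0.0395, 0.1463]
orientation: [-1.574, -0.001, 0.3]
wrist_force: [4.3, -10.8, -0.0]
finger_gap: 0.341
```

```bash
python3 - <<'E'
from h import *
from plant import imaging
st()
d=imaging.get_image("wrist"); np.savez("wrist3.npz",**d); cv2.imwrite("pics/wrist3.png",np.clip(d["color"].astype(float)**.6*8,0,255).astype('uint8'))
E
```

```text
5.35 [0.6266 0.0395 0.1463] [-1.5739 -0.0006  0.3   ] F [  4.32   -10.7788  -0.004 ] M [-1.7746 -0.6337 -0.2382] gap 30.1
```

View pics/wrist3.png

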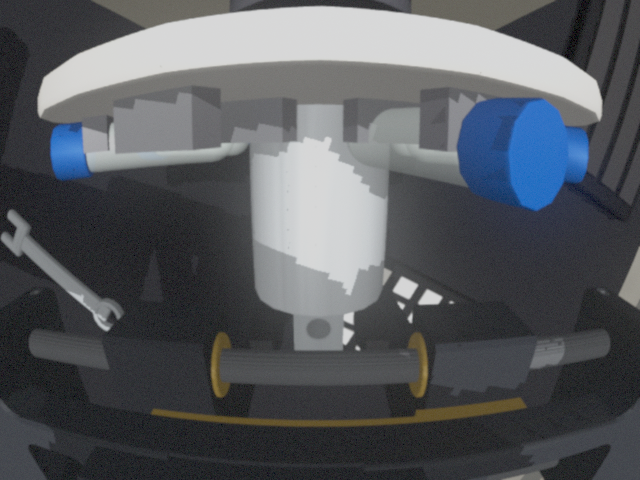

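```bash
python3 - <<'E'
from h import *
np.set_printoptions(precision=4,suppress=True)
d=load("wrist3.npz"); P=np.array([ 0.6266,.0395,.1463]);O=[-1.5739,-.0006,.3]
crop(d,240,270,400,370,5,"pics/w3c.png")
c=cv2.imread("pics/w3c.png"); cv2.imwrite("pics/w3c.png",np.clip(c.astype(float)**.6*8,0,255).astype('uint8'))
for n,p,h in [("hole",(318.5,329),.14),("hubface",(318.5,316),.14),("end",(318,349),.14)]:
    print(n,*wpt(d,*p,P,O,h=h), "z",*(wpt(d,p[0],p[1],P,O,z=zat(d,*p))))
E
```

```text
hole [0.6275 0.0352 0.14  ] [-0.0004  0.0063 -0.0044] z [0.6288 0.031  0.1325] [-0.0004  0.0138 -0.0088]
hubface [0.6258 0.0409 0.14  ] [-0.0004  0.0063  0.0016] z [0.6232 0.0492 0.156 ] [-0.0004 -0.0097  0.0103]
end [0.6302 0.0258 0.14  ] [-0.0006  0.0063 -0.0142] z [0.63   0.0266 0.1413] [-0.0006  0.005  -0.0133]
```

View pics/w3c.png

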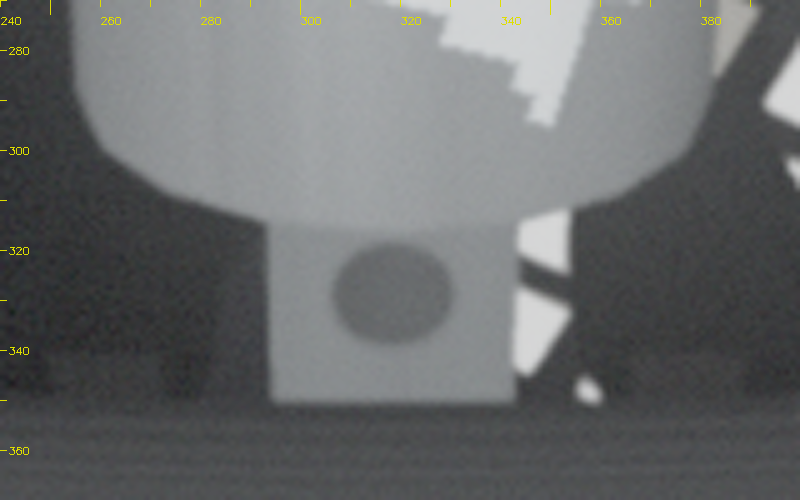

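Request:
arm_command --commands '[{"fingers": 30,"linear": [0,0,-0.12],"rotation": [0,0,0]},{"fingers": 32,"linear": [0,-0.6,-0.2],"rotation": [0,0,0]},{"fingers": 34,"linear": [0,-1.3,-0.3],"rotation": [0,0,0]},{"fingers": 36,"linear": [0,-1.6,-0.8],"rotation": [0,0.15,0]},{"fingers": 40,"linear": [0,-1.6,-1.5],"rotation": [0,0.33,0]}]'

```text
clock: 6.02
eef_pos: [0.6529, -0.0442, 0.244]
orientation: [-1.57, -0.002, -0.032]
wrist_force: [-0.1, -0.2, -0.5]
finger_gap: 0.451
```

```bash
python3 - <<'E'
from h import *
st(); go([.5664,-.2281,.2],-1.711);go([.5664,-.2281,.2],-.9)
E
```

```text
6.03 [ 0.6529 -0.0442  0.244 ] [-1.5699 -0.0022 -0.032 ] F [-0.1464 -0.1917 -0.5092] M [-0.0739  0.0241 -0.0866] gap 39.8
lin [-1.3446  0.7278 -3.1097] rot [-0.0025  1.679   0.0009]
lin [-1.3446  0.7278 -3.1097] rot [-0.0018  0.868   0.0017]
```

Request:
arm_command --commands '[{"fingers": 40,"linear": [-0.2,0.1,-0.6],"rotation": [0,0.17,0]},{"fingers": 40,"linear": [-0.5,0.2,-1.2],"rotation": [0,0.34,0]},{"fingers": 40,"linear": [-0.8,0.3,-1.8],"rotation": [0,0.51,0]},{"fingers": 40,"linear": [-1.1,0.4,-2.4],"rotation": [0,0.68,0]},{"fingers": 40,"linear": [-1.34,0.5,-3.1],"rotation": [0,0.85,0]}]'

```text
clock: 6.65
eef_pos: [0.566, -0.2285, 0.2118]
orientation: [-1.57, 0.002, -0.883]
wrist_force: [0.6, -0.9, -0.6]
finger_gap: 0.452
```

```bash
python3 - <<'E'
from h import *
st(); go([.5664,-.2281,.17],-1.711)
E
```

```text
6.65 [ 0.566  -0.2285  0.2118] [-1.5702  0.002  -0.8835] F [ 0.6338 -0.8646 -0.5959] M [-0.0501  0.1115 -0.0322] gap 39.9
lin [0.0002 0.6966 0.0083] rot [ 0.0003  0.8275 -0.0022]
```

Request:
arm_command --commands '[{"fingers": 40,"linear": [0,0.14,0],"rotation": [0,0.17,0]},{"fingers": 40,"linear": [0,0.28,0],"rotation": [0,0.34,0]},{"fingers": 40,"linear": [0,0.42,0],"rotation": [0,0.51,0]},{"fingers": 40,"linear": [0,0.56,0],"rotation": [0,0.68,0]},{"fingers": 40,"linear": [0,0.7,0],"rotation": [0,0.8275,0]}]'

```text
clock: 7.28
eef_pos: [0.5667, -0.2276, 0.1696]
orientation: [-1.572, 0.002, -1.711]
wrist_force: [-0.8, 0.1, -0.2]
finger_gap: 0.455
```

```bash
python3 - <<'E'
from h import *
from plant import imaging
st()
s=sensors.observe()
d=imaging.get_image("wrist"); d["P"]=s["eef_pos"];d["O"]=s["orientation"];np.savez("wrist4.npz",**d); cv2.imwrite("pics/wrist4.png",np.clip(d["color"].astype(float)**.6*8,0,255).astype('uint8'))
E
```

```text
7.28 [ 0.5667 -0.2276  0.1696] [-1.572   0.0019 -1.711 ] F [-0.8156  0.0788 -0.2264] M [ 0.0315  0.1256 -0.0247] gap 40.1
```

View pics/wrist4.png

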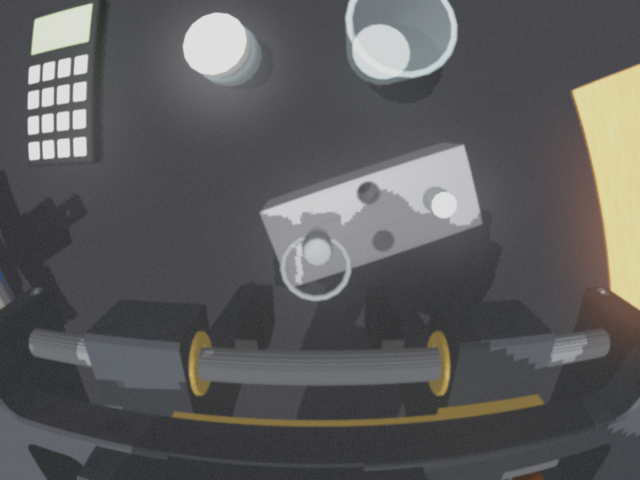

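```bash
python3 - <<'E'
from h import *
np.set_printoptions(precision=4,suppress=True)
d=load("wrist4.npz")
crop(d,250,200,400,310,5,"pics/w4c.png")
c=cv2.imread("pics/w4c.png"); cv2.imwrite("pics/w4c.png",np.clip(c.astype(float)**.6*8,0,255).astype('uint8'))
for n,p,h in [("knobtop",(317,252),.079),("ringfar",(316,299),.051),("ringc",(316,267),.051)]:
    print(n,*wpt(d,*p,d["P"],d["O"],h=h), "z",*(wpt(d,p[0],p[1],d["P"],d["O"],z=zat(d,*p))))
E
```

```text
knobtop [ 0.5676 -0.2269  0.079 ] [-0.0007  0.0906  0.0009] z [ 0.5679 -0.2269  0.0798] [-0.0007  0.0898  0.0012]
ringfar [ 0.523  -0.2196  0.051 ] [-0.0016  0.1186 -0.0443] z [ 0.5254 -0.22    0.0561] [-0.0016  0.1135 -0.0418]
ringc [ 0.5476 -0.2231  0.051 ] [-0.0015  0.1186 -0.0195] z [ 0.5451 -0.2227  0.0446] [-0.0016  0.125  -0.0219]
```

View pics/w4c.png

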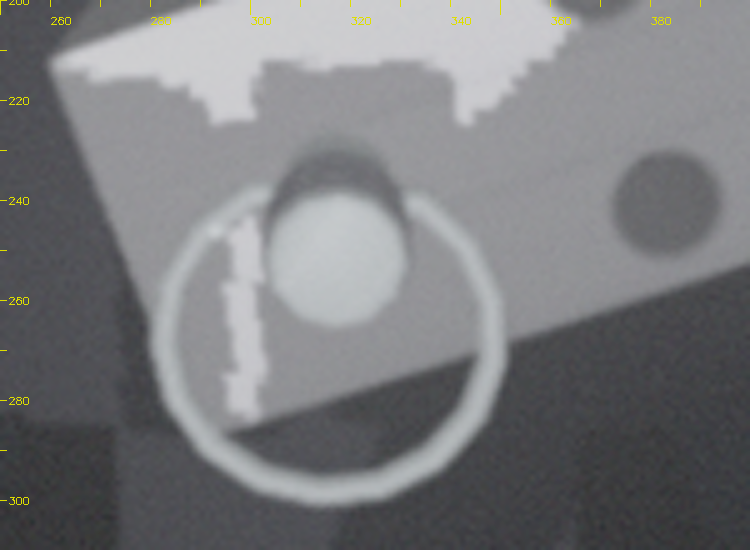

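Request:
arm_command --commands '[{"fingers": 40,"linear": [-0.01,0.4,0.018],"rotation": [0,0,0]},{"fingers": 40,"linear": [-0.01,0.8,0.018],"rotation": [0,0,0]},{"fingers": 40,"linear": [-0.01,1.2,0.018],"rotation": [0,0,0]},{"fingers": 40,"linear": [-0.01,1.46,0.018],"rotation": [0,0,0]},{"fingers": 40,"linear": [-0.01,1.46,0.018],"rotation": [0,0,0]}]'

```text
clock: 7.95
eef_pos: [0.5678, -0.2276, 0.0818]
orientation: [-1.573, 0.001, -1.705]
wrist_force: [0.6, -0.1, 0.7]
finger_gap: 0.453
```

```bash
python3 - <<'E'
from h import *
from plant import imaging
st()
go([.5676,-.2269,.0785],-1.711)
d=imaging.get_image("side"); crop(d,270,230,410,350,5,"pics/side5.png")
E
```

```text
7.95 [ 0.5678 -0.2276  0.0818] [-1.5727  0.0012 -1.7054] F [ 0.6337 -0.1282  0.7171] M [ 0.006   0.1583 -0.0802] gap 39.9
lin [-0.0104  0.0544 -0.0042] rot [ 0.0019  0.0056 -0.0012]
```

View pics/side5.png

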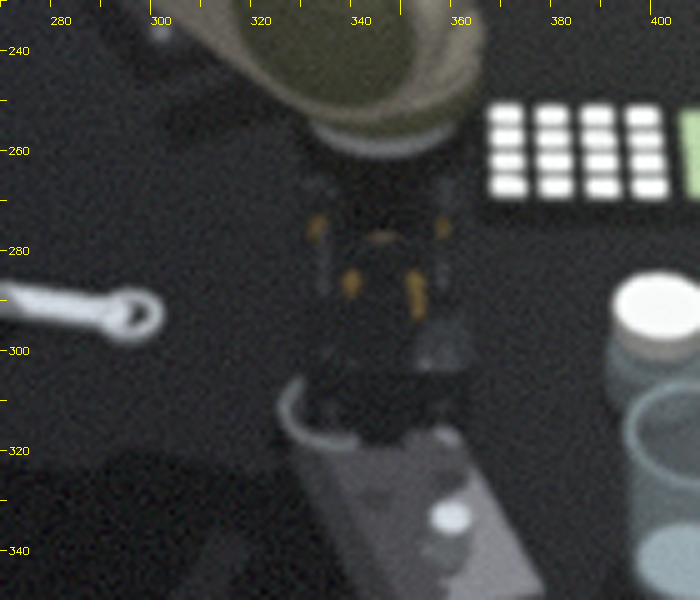

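Fingers stand over the knob with the ring free beneath them; going down 3 mm more, then gripping.

Request:
arm_command --commands '[{"fingers": 40,"linear": [-0.01,0.05,0],"rotation": [0,0,0]},{"fingers": 28,"linear": [-0.01,0.05,0],"rotation": [0,0,0]},{"fingers": 20,"linear": [-0.01,0.05,0],"rotation": [0,0,0]},{"fingers": 12,"linear": [-0.01,0.05,0],"rotation": [0,0,0]},{"fingers": 12,"linear": [-0.01,0.05,0],"rotation": [0,0,0]}]' --squeeze 25

```text
clock: 8.62
eef_pos: [0.5683, -0.2274, 0.0798]
orientation: [-1.57, -0.0, -1.707]
wrist_force: [0.2, 0.1, 2.1]
finger_gap: 0.193
```

```bash
python3 - <<'E'
from h import *
st()
E
```

```text
8.62 [ 0.5683 -0.2274  0.0798] [-1.5703 -0.0002 -1.7065] F [0.1905 0.0883 2.0987] M [0.0094 0.1236 0.0435] gap 17.0
```

Request:
arm_command --commands '[{"fingers": 12,"linear": [0,-0.2,0],"rotation": [0,0,0]},{"fingers": 12,"linear": [0,-0.5,0],"rotation": [0,0,0]},{"fingers": 12,"linear": [0,-1.0,0],"rotation": [0,0,0]},{"fingers": 12,"linear": [0,-1.7,0],"rotation": [0,0,0]},{"fingers": 12,"linear": [0,-2.5,0],"rotation": [0,0,0]}]'

```text
clock: 9.25
eef_pos: [0.5678, -0.2272, 0.2312]
orientation: [-1.572, 0.0, -1.707]
wrist_force: [1.2, -0.2, -0.5]
finger_gap: 0.199
```

```bash
python3 - <<'E'
from h import *
from plant import imaging
st()
go([.6276,.0349,.25],.3)
s=sensors.observe()
d=imaging.get_image("wrist"); d["P"]=s["eef_pos"];d["O"]=s["orientation"];np.savez("wrist6.npz",**d); cv2.imwrite("pics/wrist6.png",np.clip(d["color"].astype(float)**.6*8,0,255).astype('uint8'))
d=imaging.get_image("side"); crop(d,270,200,410,320,5,"pics/side6.png")
E
```

```text
9.25 [ 0.5678 -0.2272  0.2312] [-1.5716  0.0003 -1.7065] F [ 1.1863 -0.1785 -0.4933] M [-0.0345  0.1349 -0.0099] gap 17.5
lin [-4.4628 -0.3121  0.3968] rot [ 0.0002 -2.0065 -0.001 ]
```

View pics/side6.png

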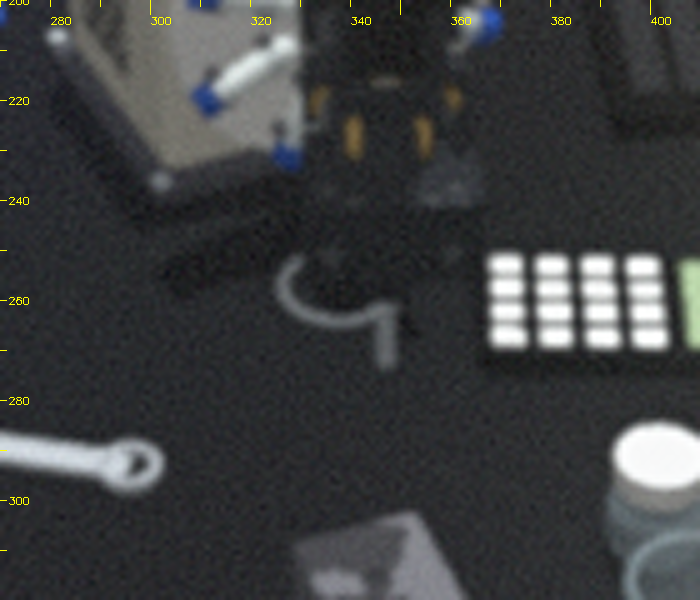

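View pics/wrist6.png

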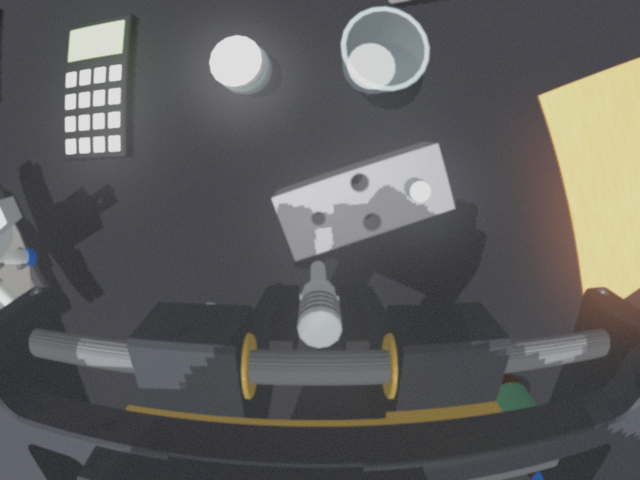

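```bash
python3 - <<'E'
from h import *
np.set_printoptions(precision=4,suppress=True)
d=load("wrist6.npz")
crop(d,270,240,370,360,5,"pics/w6c.png")
c=cv2.imread("pics/w6c.png"); cv2.imwrite("pics/w6c.png",np.clip(c.astype(float)**.6*8,0,255).astype('uint8'))
H=d["hand_eye"]
def proj(T):
    c=H[:3,:3].T@(np.array(T)-H[:3,3]); th=np.arctan2(np.hypot(c[0],c[1]),c[2]); a=np.arctan2(c[1],c[0])
    return np.array([d["cx"]+f(d)*th*np.cos(a),d["cy"]+f(d)*th*np.sin(a)])
for z in(-.002,-.001,0,.001,.002): print(z,"tip far edge",proj([0,.0688,z+.004]),"top far/near",proj([0,.0008,z+.009]),proj([0,.0008,z-.009]), "tip side",proj([.004,.0688,z]), proj([-.004,.0688,z]))
E
```

```text
-0.002 tip far edge [318.0497 262.52  ] top far/near [317.7216 311.5264] [317.7781 350.9829] tip side [325.2376 269.26  ] [310.8707 269.2578]
-0.001 tip far edge [318.0486 260.8201] top far/near [317.7186 309.1888] [317.7749 348.9209] tip side [325.2481 267.5831] [310.8581 267.581 ]
0 tip far edge [318.0476 259.1146] top far/near [317.7156 306.8359] [317.7717 346.8436] tip side [325.2585 265.9004] [310.8456 265.8984]
0.001 tip far edge [318.0466 257.4035] top far/near [317.7126 304.4679] [317.7685 344.7512] tip side [325.2689 264.212 ] [310.8331 264.21  ]
0.002 tip far edge [318.0456 255.687 ] top far/near [317.7097 302.0847] [317.7653 342.6435] tip side [325.2792 262.5179] [310.8207 262.516 ]
```

View pics/w6c.png

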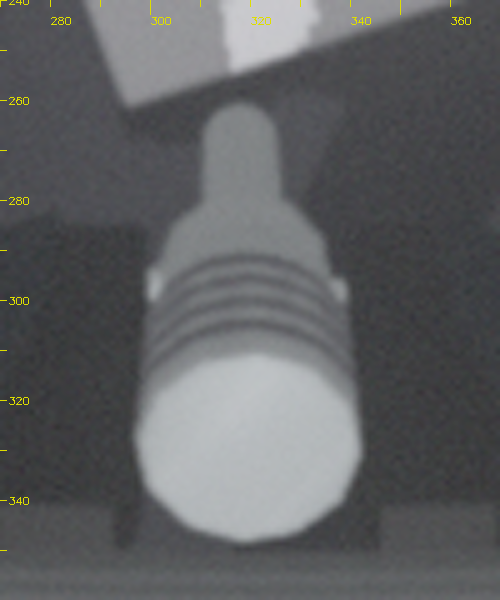

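Request:
arm_command --commands '[{"fingers": 12,"linear": [-0.3,-0.1,0.0],"rotation": [0,-0.17,0]},{"fingers": 12,"linear": [-0.7,-0.2,0.1],"rotation": [0,-0.34,0]},{"fingers": 12,"linear": [-1.1,-0.3,0.1],"rotation": [0,-0.51,0]},{"fingers": 12,"linear": [-1.5,-0.4,0.2],"rotation": [0,-0.68,0]},{"fingers": 12,"linear": [-2.0,-0.4,0.2],"rotation": [0,-0.85,0]}]'

```text
clock: 9.98
eef_pos: [0.5964, -0.1095, 0.2537]
orientation: [-1.571, -0.0, -0.851]
wrist_force: [0.3, 0.4, -0.1]
finger_gap: 0.193
```

```bash
python3 - <<'E'
from h import *
st()
go([.6272,.0363,.25],.3)
E
```

```text
9.97 [ 0.5964 -0.1095  0.2537] [-1.5708 -0.0002 -0.8514] F [ 0.3224  0.411  -0.1015] M [-0.0676  0.1786  0.017 ] gap 17.0
lin [-1.4899  0.0611  1.9871] rot [ 0.0001 -1.1514  0.0002]
```

Request:
arm_command --commands '[{"fingers": 12,"linear": [-0.3,0,0.2],"rotation": [0,-0.17,0]},{"fingers": 12,"linear": [-0.6,0,0.5],"rotation": [0,-0.34,0]},{"fingers": 12,"linear": [-0.9,0,0.8],"rotation": [0,-0.51,0]},{"fingers": 12,"linear": [-1.1,0,1.1],"rotation": [0,-0.68,0]},{"fingers": 12,"linear": [-1.3,0,1.4],"rotation": [0,-0.85,0]}]'

```text
clock: 10.6
eef_pos: [0.6085, 0.0047, 0.2533]
orientation: [-1.571, 0.001, -0.001]
wrist_force: [0.2, -1.0, -0.9]
finger_gap: 0.196
```

```bash
python3 - <<'E'
from h import *
st()
go([.6272,.0363,.25],.3)
E
```

```text
10.6 [0.6085 0.0047 0.2533] [-1.5707  0.0008 -0.0008] F [ 0.1939 -0.9518 -0.9393] M [-0.1307  0.0449  0.0067] gap 17.2
lin [0.3117 0.0556 0.5272] rot [-0.0002 -0.3008 -0.0008]
```

Request:
arm_command --commands '[{"fingers": 12,"linear": [0.2,0.05,0.2],"rotation": [0,-0.15,0]},{"fingers": 12,"linear": [0.31,0.05,0.53],"rotation": [0,-0.3,0]},{"fingers": 12,"linear": [0.31,0.2,0.53],"rotation": [0,-0.3,0]},{"fingers": 12,"linear": [0.31,0.45,0.53],"rotation": [0,-0.3,0]},{"fingers": 12,"linear": [0.31,0.45,0.53],"rotation": [0,-0.3,0]}]'

```text
clock: 11.22
eef_pos: [0.6267, 0.0349, 0.2247]
orientation: [-1.569, 0.003, 0.291]
wrist_force: [1.1, 0.1, 0.0]
finger_gap: 0.196
```

```bash
python3 - <<'E'
from h import *
from plant import imaging
st()
go([.6272,.0363,.21],.3)
s=sensors.observe()
d=imaging.get_image("wrist"); d["P"]=s["eef_pos"];d["O"]=s["orientation"];np.savez("wrist7.npz",**d)
crop(d,240,200,400,320,5,"pics/w7c.png")
c=cv2.imread("pics/w7c.png"); cv2.imwrite("pics/w7c.png",np.clip(c.astype(float)**.6*8,0,255).astype('uint8'))
E
```

```text
11.22 [0.6267 0.0349 0.2247] [-1.5694  0.0034  0.291 ] F [1.0959 0.1284 0.0073] M [-0.0642  0.0064  0.0089] gap 17.2
lin [0.0163 0.2443 0.0199] rot [-0.0014 -0.009  -0.0034]
```

View pics/w7c.png

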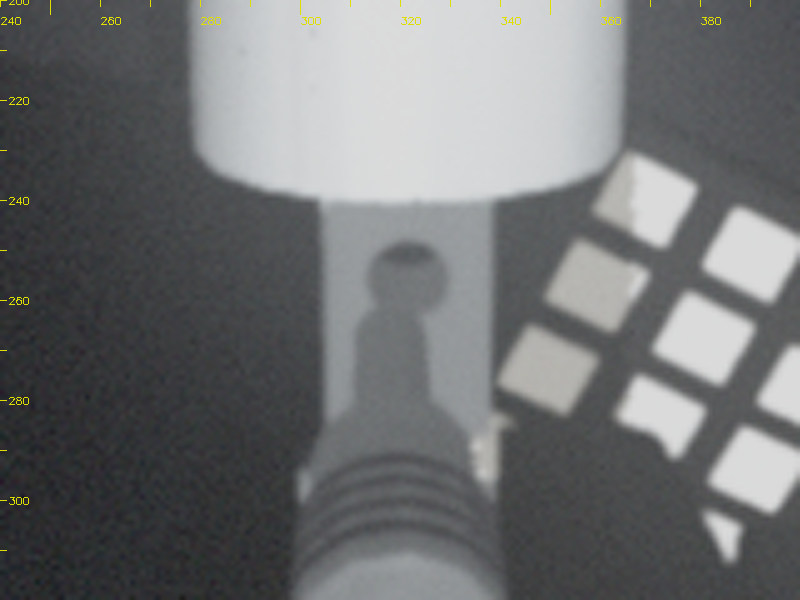

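```bash
cat >>h.py <<'E'
def proj(d,T):
    H=d["hand_eye"];c=H[:3,:3].T@(np.array(T)-H[:3,3]); th=np.arctan2(np.hypot(c[0],c[1]),c[2]); a=np.arctan2(c[1],c[0])
    return np.array([d["cx"]+f(d)*th*np.cos(a),d["cy"]+f(d)*th*np.sin(a)])
E
python3 - <<'E'
from h import *
np.set_printoptions(precision=4,suppress=True)
d=load("wrist7.npz");P,O=d["P"],d["O"]
w,T=wpt(d,321,255.5,P,O,h=.14); print(w,T)
for dz in (.0048,-.0048): print(proj(d,T+[0,0,dz]))
print(proj(d,T+[.0048,0,0]),proj(d,T-[.0048,0,0]))
for z in (-.002,-.001,0): print(z,proj(d,[0,.0688,z+.004]),proj(d,[.004,.066,z]),proj(d,[-.004,.066,z]))
E
```

```text
[0.6272 0.0353 0.14  ] [0.001  0.0847 0.0002]
[321.0153 247.8204]
[320.9844 263.072 ]
[329.0654 255.4987] [312.9328 255.496 ]
-0.002 [319.3698 261.6817] [326.649  270.2528] [312.0883 270.2486]
-0.001 [319.3708 259.9798] [326.662  268.5555] [312.0775 268.5513]
0 [319.3718 258.2723] [326.6749 266.8523] [312.0666 266.8481]
```

Request:
arm_command --commands '[{"fingers": 12,"linear": [0.02,0,0.02],"rotation": [0,-0.008,-0.003]},{"fingers": 12,"linear": [0.026,0.08,0.028],"rotation": [0,-0.008,-0.003]},{"fingers": 12,"linear": [0.026,0.16,0.028],"rotation": [0,-0.008,-0.003]},{"fingers": 12,"linear": [0.026,0.2,0.028],"rotation": [0,-0.008,-0.003]},{"fingers": 12,"linear": [0.026,0.2,0.028],"rotation": [0,-0.008,-0.003]}]'

```text
clock: 11.9
eef_pos: [0.6284, 0.0376, 0.2143]
orientation: [-1.571, -0.003, 0.301]
wrist_force: [0.2, 0.5, 0.1]
finger_gap: 0.195
```

```bash
python3 - <<'E'
from h import *
from plant import imaging
st()
s=sensors.observe()
d=imaging.get_image("wrist"); d["P"]=s["eef_pos"];d["O"]=s["orientation"];np.savez("wrist8.npz",**d)
print(d["cx"],d["cy"],d["hand_eye"][:3,3])
crop(d,270,220,370,320,6,"pics/w8c.png")
c=cv2.imread("pics/w8c.png"); cv2.imwrite("pics/w8c.png",np.clip(c.astype(float)**.6*8,0,255).astype('uint8'))
E
```

```text
11.9 [0.6284 0.0376 0.2143] [-1.5706 -0.0026  0.3014] F [0.2495 0.4879 0.1388] M [-0.0589  0.0611  0.0282] gap 17.2
319.01981039189326 238.55347012801803 [-0.0002 -0.1245  0.0721]
```

View pics/w8c.png

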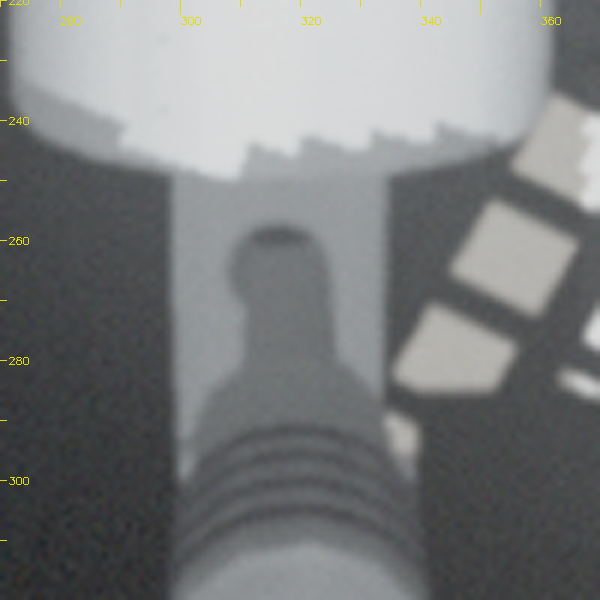

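```bash
python3 - <<'E'
from h import *
np.set_printoptions(precision=4,suppress=True)
d=load("wrist8.npz");P,O=d["P"],d["O"]
for v in (264.5,265,265.5):
    w,T=wpt(d,316.3,v,P,O,h=.14); print(w,T,proj(d,T+[0,0,.0048]),proj(d,T-[0,0,.0048]))
for z in (-.002,-.001,0): print(z,proj(d,[0,.0688,z+.004]),proj(d,[.004,.066,z]),proj(d,[-.004,.066,z]))
g=d["color"].mean(2); print(np.round(g[254:272,316:319].mean(1),0)); print(np.round(g[262,300:335])); print(np.round(g[275,300:335]))
E
```

```text
[0.6274 0.0355 0.14  ] [-0.0017  0.0743 -0.0017] [316.2824 256.5522] [316.3181 272.3236]
[0.6275 0.0352 0.14  ] [-0.0017  0.0743 -0.002 ] [316.2824 257.0599] [316.3182 272.8156]
[0.6276 0.0349 0.14  ] [-0.0017  0.0743 -0.0023] [316.2823 257.5677] [316.3182 273.3076]
-0.002 [319.3723 261.6848] [326.6515 270.2558] [312.0908 270.2516]
-0.001 [319.3733 259.9829] [326.6645 268.5586] [312.08   268.5543]
0 [319.3743 258.2754] [326.6774 266.8554] [312.0692 266.8511]
[139. 137. 125. 100.  70.  62.  68.  83.  89.  89.  89.  89.  89.  89.
  88.  88.  89.  88.]
[133. 136. 136. 137. 139. 137. 137. 129. 111.  93.  86.  85.  90.  89.
  88.  88.  88.  89.  89.  89.  88.  90.  91.  96. 115. 130. 139. 137.
 139. 140. 136. 136. 132. 113.  84.]
[123. 130. 134. 132. 136. 133. 134. 137. 134. 129. 109.  94.  86.  91.
  87.  88.  88.  87.  85.  83.  83.  84.  83.  81.  80.  96. 124. 137.
 136. 133. 133. 133. 129. 112.  70.]
```

Request:
arm_command --commands '[{"fingers": 12,"linear": [-0.012,0.03,-0.012],"rotation": [0,0,0.003]},{"fingers": 12,"linear": [-0.012,0.06,-0.012],"rotation": [0,0,0.003]},{"fingers": 12,"linear": [-0.012,0.09,-0.012],"rotation": [0,0,0.003]},{"fingers": 12,"linear": [-0.012,0.11,-0.012],"rotation": [0,0,0.003]},{"fingers": 12,"linear": [-0.012,0.13,-0.012],"rotation": [0,0,0.003]}]'

```text
clock: 12.58
eef_pos: [0.628, 0.0367, 0.2067]
orientation: [-1.571, -0.0, 0.302]
wrist_force: [0.1, -0.3, -0.9]
finger_gap: 0.196
```

```bash
python3 - <<'E'
from h import *
st()
E
```

```text
12.57 [0.628  0.0367 0.2067] [-1.5708 -0.      0.3015] F [ 0.1045 -0.3195 -0.8537] M [-0.043   0.0442  0.0031] gap 17.3
```

Request:
arm_command --commands '[{"fingers": 12,"linear": [0,0.015,0],"rotation": [0,0,0]},{"fingers": 12,"linear": [0,0.03,0],"rotation": [0,0,0]},{"fingers": 12,"linear": [0,0.045,0],"rotation": [0,0,0]},{"fingers": 12,"linear": [0,0.06,0],"rotation": [0,0,0]},{"fingers": 12,"linear": [0,0.07,0],"rotation": [0,0,0]}]'

```text
clock: 13.2
eef_pos: [0.628, 0.0367, 0.2025]
orientation: [-1.571, 0.0, 0.301]
wrist_force: [-0.7, -0.5, -1.2]
finger_gap: 0.193
```

```bash
python3 - <<'E'
from h import *
from plant import imaging
st()
s=sensors.observe()
d=imaging.get_image("wrist"); d["P"]=s["eef_pos"];d["O"]=s["orientation"];np.savez("wrist9.npz",**d)
crop(d,270,220,370,320,6,"pics/w9c.png")
c=cv2.imread("pics/w9c.png"); cv2.imwrite("pics/w9c.png",np.clip(c.astype(float)**.6*8,0,255).astype('uint8'))
E
```

```text
13.2 [0.628  0.0367 0.2025] [-1.5708  0.0001  0.3015] F [-0.6893 -0.4523 -1.2146] M [0.0004 0.0345 0.0602] gap 17.0
```

View pics/w9c.png

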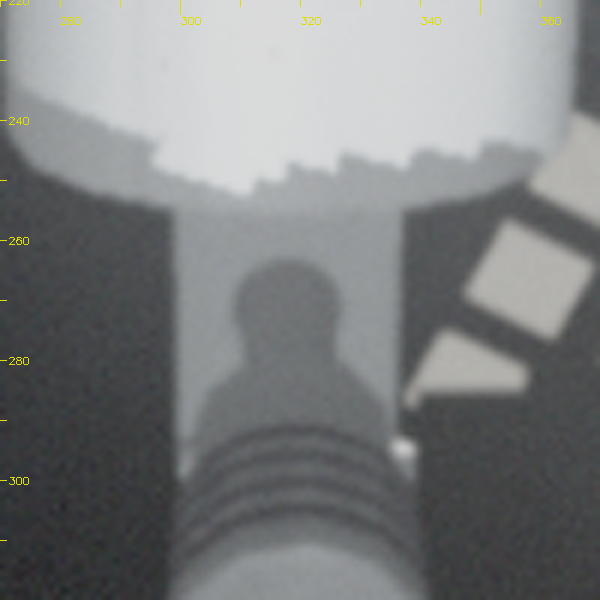

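Request:
arm_command --commands '[{"fingers": 12,"linear": [0,0.06,0],"rotation": [0,0,0]},{"fingers": 12,"linear": [0,0.12,0],"rotation": [0,0,0]},{"fingers": 12,"linear": [0,0.18,0],"rotation": [0,0,0]},{"fingers": 12,"linear": [0,0.24,0],"rotation": [0,0,0]},{"fingers": 12,"linear": [0,0.28,0],"rotation": [0,0,0]}]'

```text
clock: 13.88
eef_pos: [0.628, 0.0367, 0.1854]
orientation: [-1.571, 0.0, 0.301]
wrist_force: [-0.3, -0.3, -0.5]
finger_gap: 0.196
```

Request:
arm_command --commands '[{"fingers": 12,"linear": [0,0.04,0],"rotation": [0,0,0]},{"fingers": 12,"linear": [0,0.08,0],"rotation": [0,0,0]},{"fingers": 12,"linear": [0,0.11,0],"rotation": [0,0,0]},{"fingers": 12,"linear": [0,0.135,0],"rotation": [0,0,0]},{"fingers": 12,"linear": [0,0.15,0],"rotation": [0,0,0]}]'

```text
clock: 14.5
eef_pos: [0.628, 0.0367, 0.1767]
orientation: [-1.571, -0.0, 0.302]
wrist_force: [-0.8, 0.2, 0.0]
finger_gap: 0.195
```

Request:
arm_command --commands '[{"fingers": 12,"linear": [0,0.008,0],"rotation": [0,0,0]},{"fingers": 12,"linear": [0,0.016,0],"rotation": [0,0,0]},{"fingers": 12,"linear": [0,0.024,0],"rotation": [0,0,0]},{"fingers": 12,"linear": [0,0.032,0],"rotation": [0,0,0]},{"fingers": 12,"linear": [0,0.032,0],"rotation": [0,0,0]}]'

```text
clock: 15.12
eef_pos: [0.628, 0.0367, 0.1749]
orientation: [-1.571, -0.0, 0.302]
wrist_force: [0.0, -0.4, -0.5]
finger_gap: 0.196
```

Request:
arm_command --commands '[{"fingers": 12,"linear": [0,0.008,0],"rotation": [0,0,0]},{"fingers": 12,"linear": [0,0.016,0],"rotation": [0,0,0]},{"fingers": 12,"linear": [0,0.024,0],"rotation": [0,0,0]},{"fingers": 12,"linear": [0,0.03,0],"rotation": [0,0,0]},{"fingers": 12,"linear": [0,0.03,0],"rotation": [0,0,0]}]'

```text
clock: 15.75
eef_pos: [0.6281, 0.0367, 0.1746]
orientation: [-1.572, -0.002, 0.302]
wrist_force: [-3.3, -0.0, 10.4]
finger_gap: 0.193
```

```bash
python3 - <<'E'
from h import *
from plant import imaging
st()
d=imaging.get_image("side"); np.savez("side10.npz",**d);crop(d,300,150,400,250,6,"pics/s10.png")
c=cv2.imread("pics/s10.png"); cv2.imwrite("pics/s10.png",np.clip(c.astype(float)**.6*8,0,255).astype('uint8'))
E
```

```text
15.75 [0.6281 0.0367 0.1746] [-1.5717 -0.0016  0.3016] F [-3.2593 -0.0287 10.4302] M [-0.0435  0.7129  0.045 ] gap 17.0
```

View pics/s10.png

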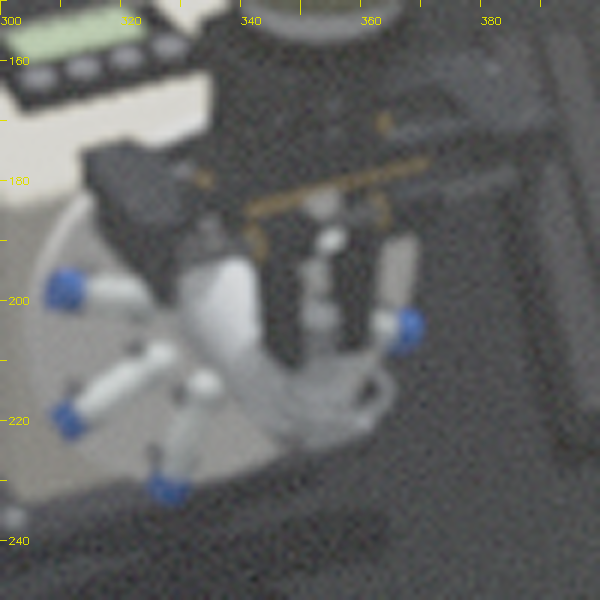

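Request:
arm_command --commands '[{"fingers": 17,"linear": [0,-0.03,0],"rotation": [0,0,0]},{"fingers": 29,"linear": [0,-0.03,0],"rotation": [0,0,0]},{"fingers": 29,"linear": [0,-0.03,0],"rotation": [0,0,0]},{"fingers": 29,"linear": [0,-0.03,0],"rotation": [0,0,0]},{"fingers": 29,"linear": [0,-0.03,0],"rotation": [0,0,0]}]'

```text
clock: 16.42
eef_pos: [0.628, 0.0367, 0.1747]
orientation: [-1.571, 0.0, 0.301]
wrist_force: [0.5, -1.0, -0.5]
finger_gap: 0.327
```

Request:
arm_command --commands '[{"fingers": 29,"linear": [0,-0.2,0],"rotation": [0,0,0]},{"fingers": 29,"linear": [0,-0.5,0],"rotation": [0,0,0]},{"fingers": 29,"linear": [0,-0.8,0],"rotation": [0,0,0]},{"fingers": 29,"linear": [0,-0.8,0],"rotation": [0,0,0]},{"fingers": 29,"linear": [0,-0.8,0],"rotation": [0,0,0]}]'

```text
clock: 17.05
eef_pos: [0.6278, 0.0367, 0.2224]
orientation: [-1.571, 0.001, 0.301]
wrist_force: [0.3, 0.4, -0.7]
finger_gap: 0.327
```

```bash
python3 - <<'E'
from h import *
from plant import imaging
st()
s=sensors.observe()
d=imaging.get_image("wrist"); d["P"]=s["eef_pos"];d["O"]=s["orientation"];np.savez("wrist11.npz",**d)
cv2.imwrite("pics/w11.png",np.clip(d["color"].astype(float)**.6*8,0,255).astype('uint8'))
d=imaging.get_image("side"); np.savez("side11.npz",**d);crop(d,300,150,400,250,6,"pics/s11.png")
c=cv2.imread("pics/s11.png"); cv2.imwrite("pics/s11.png",np.clip(c.astype(float)**.6*8,0,255).astype('uint8'))
E
```

```text
17.05 [0.6278 0.0367 0.2224] [-1.5705  0.0006  0.3015] F [ 0.3302  0.4121 -0.7047] M [-0.0504  0.0327  0.0125] gap 28.8
```

View pics/w11.png

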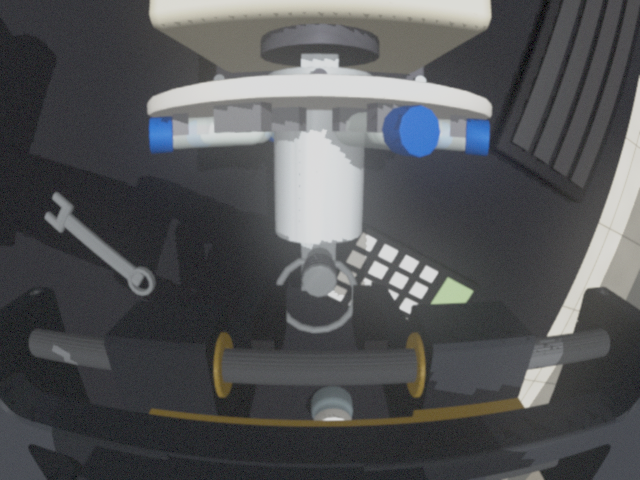

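View pics/s11.png

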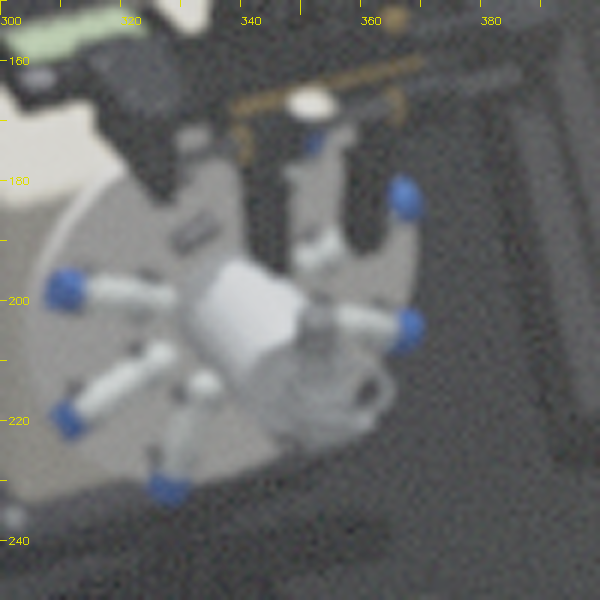

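Request:
arm_command --commands '[{"fingers": 29,"linear": [0,0,-0.3],"rotation": [0,0,0]},{"fingers": 29,"linear": [0,0,-0.54],"rotation": [0,0,0]},{"fingers": 29,"linear": [0,0.3,-0.54],"rotation": [0,0,0]},{"fingers": 29,"linear": [0,0.6,-0.54],"rotation": [0,0,0]},{"fingers": 29,"linear": [0,0.7,-0.54],"rotation": [0,0,0]}]'

```text
clock: 17.77
eef_pos: [0.6375, 0.0048, 0.1796]
orientation: [-1.57, 0.002, 0.301]
wrist_force: [0.3, -0.0, 0.1]
finger_gap: 0.33
```

```bash
python3 - <<'E'
from h import *
st()
s=sensors.observe(); R=Ro.from_euler('xyz',s["orientation"])
print(R.inv().apply(np.array([.6275,.0352,.146])-s["eef_pos"]))
E
```

```text
17.77 [0.6375 0.0048 0.1796] [-1.57    0.0017  0.3006] F [ 0.2675 -0.0285  0.0615] M [-0.0815  0.0738  0.0116] gap 29.0
[-0.0005  0.0337  0.032 ]
```

Request:
arm_command --commands '[{"fingers": 29,"linear": [0,0.06,0],"rotation": [0,0,0]},{"fingers": 29,"linear": [0,0.12,0],"rotation": [0,0,0]},{"fingers": 29,"linear": [0,0.18,0],"rotation": [0,0,0]},{"fingers": 29,"linear": [0,0.24,0],"rotation": [0,0,0]},{"fingers": 29,"linear": [0,0.3,0],"rotation": [0,0,0]}]'

```text
clock: 18.4
eef_pos: [0.6378, 0.0059, 0.1629]
orientation: [-1.571, -0.001, 0.302]
wrist_force: [-0.6, 0.7, 1.9]
finger_gap: 0.332
```

Request:
arm_command --commands '[{"fingers": 29,"linear": [0,0.05,0],"rotation": [0,0,0]},{"fingers": 29,"linear": [0,0.1,0],"rotation": [0,0,0]},{"fingers": 29,"linear": [0,0.15,0],"rotation": [0,0,0]},{"fingers": 29,"linear": [0,0.2,0],"rotation": [0,0,0]},{"fingers": 29,"linear": [0,0.25,0],"rotation": [0,0,0]}]'

```text
clock: 19.02
eef_pos: [0.6376, 0.0057, 0.1476]
orientation: [-1.571, 0.0, 0.301]
wrist_force: [-1.2, 0.1, 1.8]
finger_gap: 0.329
```

```bash
python3 - <<'E'
from h import *
from plant import imaging
st()
s=sensors.observe()
d=imaging.get_image("wrist"); d["P"]=s["eef_pos"];d["O"]=s["orientation"];np.savez("wrist12.npz",**d)
cv2.imwrite("pics/w12.png",np.clip(d["color"].astype(float)**.6*8,0,255).astype('uint8'))
d=imaging.get_image("side"); np.savez("side12.npz",**d);crop(d,300,150,400,250,6,"pics/s12.png")
c=cv2.imread("pics/s12.png"); cv2.imwrite("pics/s12.png",np.clip(c.astype(float)**.6*8,0,255).astype('uint8'))
E
```

```text
19.02 [0.6376 0.0057 0.1476] [-1.5709  0.0002  0.3015] F [-1.1846  0.0871  1.813 ] M [-0.0405  0.1316 -0.044 ] gap 29.0
```

View pics/w12.png

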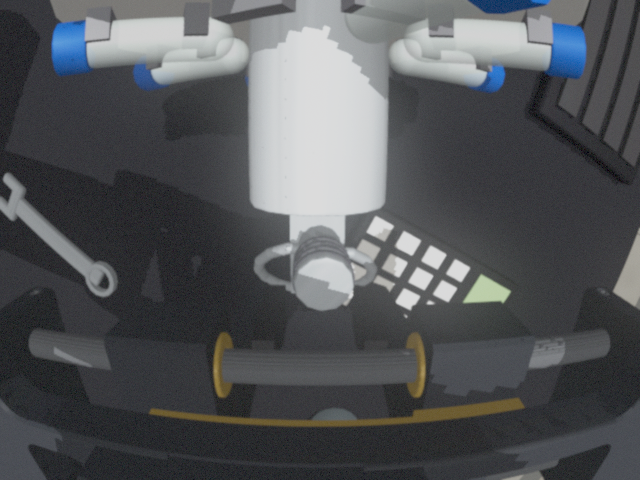

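View pics/s12.png

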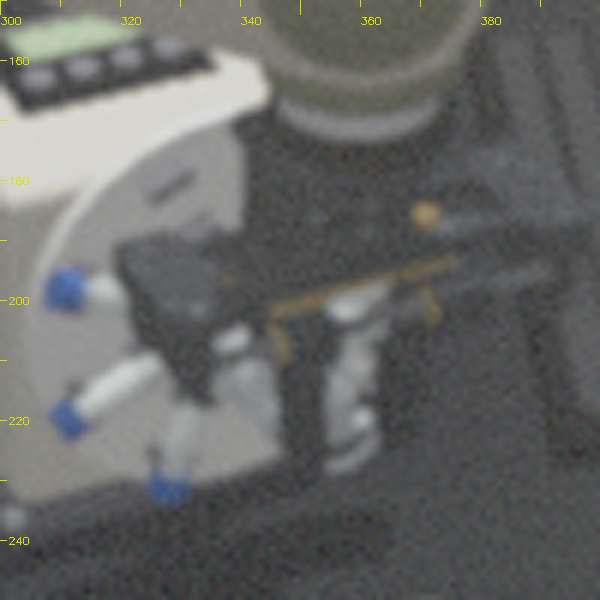

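Request:
arm_command --commands '[{"fingers": 29,"linear": [0,0,0.05],"rotation": [0,0,0]},{"fingers": 29,"linear": [0,0,0.1],"rotation": [0,0,0]},{"fingers": 29,"linear": [0,0,0.15],"rotation": [0,0,0]},{"fingers": 29,"linear": [0,0,0.2],"rotation": [0,0,0]},{"fingers": 29,"linear": [0,0,0.25],"rotation": [0,0,0]}]'

```text
clock: 19.75
eef_pos: [0.6332, 0.0202, 0.1477]
orientation: [-1.571, -0.0, 0.301]
wrist_force: [3.0, -2.1, -2.0]
finger_gap: 0.331
```

```bash
python3 - <<'E'
from h import *
from plant import imaging
st()
s=sensors.observe()
R=Ro.from_euler('xyz',s["orientation"])
print(R.inv().apply(np.array([.6275,.0352,.146])-s["eef_pos"]))
d=imaging.get_image("wrist"); d["P"]=s["eef_pos"];d["O"]=s["orientation"];np.savez("wrist13.npz",**d)
cv2.imwrite("pics/w13.png",np.clip(d["color"].astype(float)**.6*8,0,255).astype('uint8'))
E
```

```text
19.75 [0.6332 0.0202 0.1477] [-1.5709 -0.0001  0.3015] F [ 3.0409 -2.1449 -1.9672] M [-0.4244 -0.3905  0.0211] gap 29.2
[-0.001   0.0017  0.016 ]
```

View pics/w13.png

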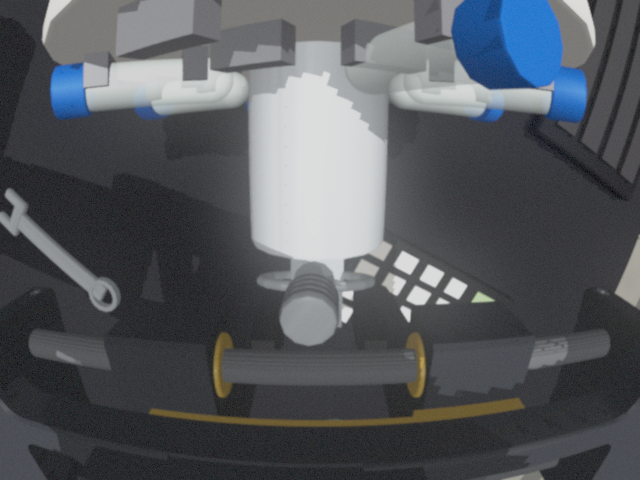

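Request:
arm_command --commands '[{"fingers": 29,"linear": [0,0,0.015],"rotation": [0,0,0]},{"fingers": 29,"linear": [0,0,0.03],"rotation": [0,0,0]},{"fingers": 29,"linear": [0,0,0.045],"rotation": [0,0,0]},{"fingers": 29,"linear": [0,0,0.06],"rotation": [0,0,0]},{"fingers": 29,"linear": [0,0,0.065],"rotation": [0,0,0]}]'

```text
clock: 20.42
eef_pos: [0.6319, 0.0239, 0.1478]
orientation: [-1.571, 0.0, 0.302]
wrist_force: [0.9, -1.6, -1.6]
finger_gap: 0.329
```

```bash
python3 - <<'E'
from h import *
from plant import imaging
st()
s=sensors.observe()
R=Ro.from_euler('xyz',s["orientation"])
print(R.inv().apply(np.array([.6275,.0352,.146])-s["eef_pos"]))
d=imaging.get_image("wrist"); d["P"]=s["eef_pos"];d["O"]=s["orientation"];np.savez("wrist14.npz",**d)
crop(d,240,230,400,360,5,"pics/w14.png")
c=cv2.imread("pics/w14.png"); cv2.imwrite("pics/w14.png",np.clip(c.astype(float)**.6*8,0,255).astype('uint8')[:600])
E
```

```text
20.43 [0.6319 0.0239 0.1478] [-1.5707  0.0003  0.3016] F [ 0.9179 -1.605  -1.6399] M [-0.3569 -0.1117  0.0064] gap 29.0
[-0.0009  0.0018  0.0121]
```

View pics/w14.png

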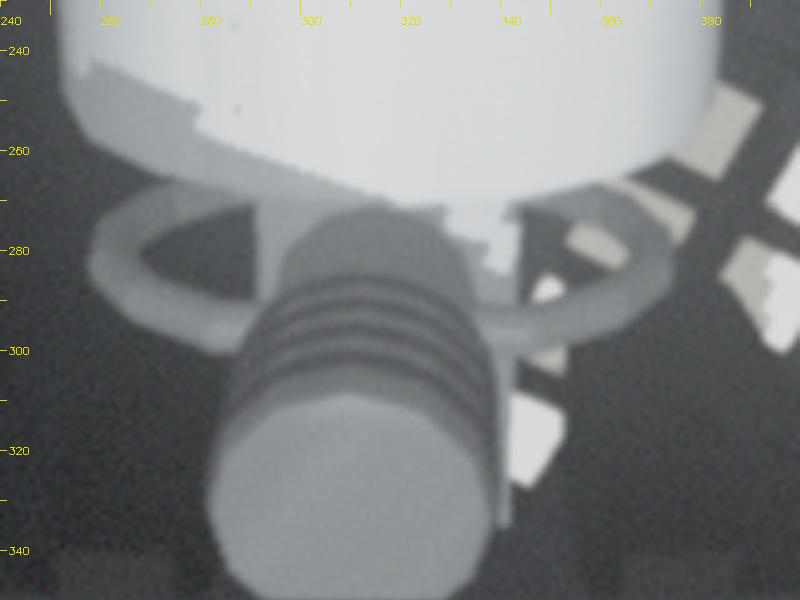

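Request:
arm_command --commands '[{"fingers": 29,"linear": [0,0,0.008],"rotation": [0,0,0]},{"fingers": 29,"linear": [0,0,0.016],"rotation": [0,0,0]},{"fingers": 29,"linear": [0,0,0.024],"rotation": [0,0,0]},{"fingers": 29,"linear": [0,0,0.032],"rotation": [0,0,0]},{"fingers": 29,"linear": [0,0,0.032],"rotation": [0,0,0]}]'

```text
clock: 21.1
eef_pos: [0.6315, 0.0254, 0.1478]
orientation: [-1.571, 0.0, 0.301]
wrist_force: [1.2, -4.2, -2.2]
finger_gap: 0.327
```

Request:
arm_command --commands '[{"fingers": 29,"linear": [0,0,0.008],"rotation": [0,0,0]},{"fingers": 29,"linear": [0,0,0.016],"rotation": [0,0,0]},{"fingers": 29,"linear": [0,0,0.024],"rotation": [0,0,0]},{"fingers": 29,"linear": [0,0,0.024],"rotation": [0,0,0]},{"fingers": 29,"linear": [0,0,0.024],"rotation": [0,0,0]}]'

```text
clock: 21.72
eef_pos: [0.6313, 0.0258, 0.1478]
orientation: [-1.573, -0.0, 0.301]
wrist_force: [3.4, -8.0, -4.0]
finger_gap: 0.328
```

```bash
python3 - <<'E'
from h import *
from plant import imaging
st()
s=sensors.observe()
R=Ro.from_euler('xyz',s["orientation"])
print(R.inv().apply(np.array([.6275,.0352,.146])-s["eef_pos"]))
d=imaging.get_image("wrist"); d["P"]=s["eef_pos"];d["O"]=s["orientation"];np.savez("wrist15.npz",**d)
crop(d,240,230,400,360,5,"pics/w15.png")
c=cv2.imread("pics/w15.png"); cv2.imwrite("pics/w15.png",np.clip(c.astype(float)**.6*8,0,255).astype('uint8')[:600])
E
```

```text
21.73 [0.6313 0.0258 0.1478] [-1.5731 -0.      0.3009] F [ 3.3532 -7.9948 -3.9806] M [-1.538  -0.2853  0.0577] gap 28.9
[-0.0009  0.0018  0.0101]
```

View pics/w15.png

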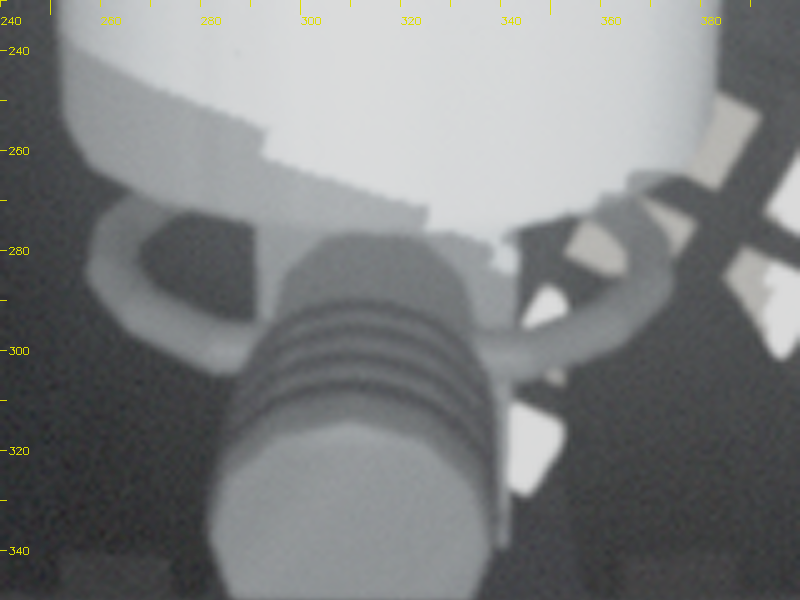

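Request:
arm_command --commands '[{"fingers": 29,"linear": [0,0,-0.05],"rotation": [0,0,0]},{"fingers": 29,"linear": [0,0,-0.2],"rotation": [0,0,0]},{"fingers": 29,"linear": [0,0,-0.6],"rotation": [0,0,0]},{"fingers": 29,"linear": [0,-0.6,-1.1],"rotation": [0,0,0]},{"fingers": 29,"linear": [0,-1.0,-1.2],"rotation": [0,0,0]}]'

```text
clock: 22.4
eef_pos: [0.6532, -0.0448, 0.2091]
orientation: [-1.572, -0.001, 0.299]
wrist_force: [-0.4, 0.7, 0.3]
finger_gap: 0.326
```

```bash
python3 - <<'E'
from h import *
from plant import imaging
st()
s=sensors.observe()
d=imaging.get_image("wrist"); d["P"]=s["eef_pos"];d["O"]=s["orientation"];np.savez("wrist16.npz",**d)
crop(d,240,100,400,230,5,"pics/w16.png")
c=cv2.imread("pics/w16.png"); cv2.imwrite("pics/w16.png",np.clip(c.astype(float)**.6*8,0,255).astype('uint8')[:600])
d=imaging.get_image("side"); np.savez("side16.npz",**d);crop(d,300,150,400,250,6,"pics/s16.png")
c=cv2.imread("pics/s16.png"); cv2.imwrite("pics/s16.png",np.clip(c.astype(float)**.6*8,0,255).astype('uint8'))
E
```

```text
22.4 [ 0.6532 -0.0448  0.2091] [-1.5717 -0.0012  0.2991] F [-0.4375  0.7427  0.3232] M [-0.0901  0.0927 -0.0306] gap 28.7
```

View pics/w16.png

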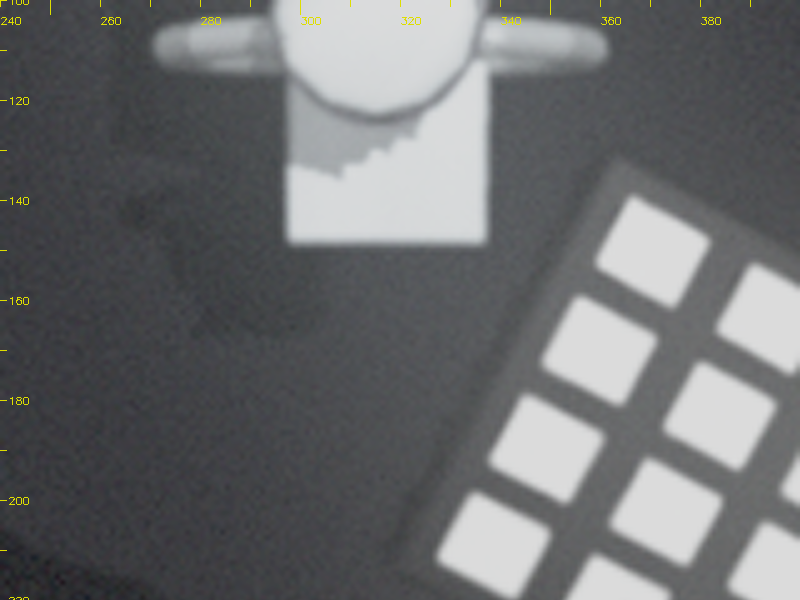

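View pics/s16.png

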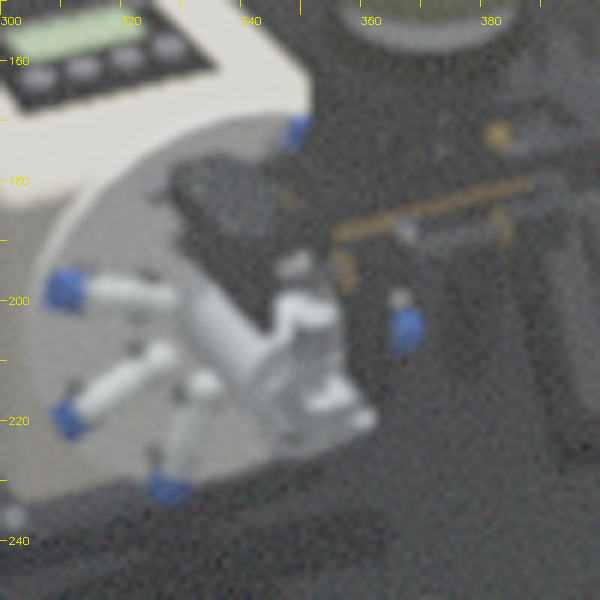

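```bash
python3 - <<'E'
from h import *
np.set_printoptions(precision=1,suppress=True)
d=load("wrist16.npz");P,O=d["P"],d["O"]
R=Ro.from_euler('xyz',O).as_matrix()
X=R[:,0];Z=R[:,2];up=np.array([0,0,1.])
hole=np.array([.6275,.0352,.14])
pr=lambda w: proj(d,R.T@(w-P))
print("end",pr(hole-.02*Z+.01*X),pr(hole-.02*Z-.01*X),"hubface",pr(hole+.014*Z+.016*up))
print("knob top near", pr(hole+.034*up-.009*Z),"far",pr(hole+.034*up+.009*Z),"sides",pr(hole+.034*up+.009*X),pr(hole+.034*up-.009*X))
for a in (-.1,0,.1,.15,.25):
    h=hole+.006*up
    dirn=-np.cos(a)*up-np.sin(a)*Z
    print(a,[pr(h+.02*dirn+s*.025*X) for s in(-1,1)],"wire at 10",[pr(h+.010*dirn+s*.021*X) for s in(-1,1)],"far",pr(h+.043*dirn))
crop(d,240,60,400,160,5,"pics/w16b.png")
c=cv2.imread("pics/w16b.png"); cv2.imwrite("pics/w16b.png",np.clip(c.astype(float)**.6*8,0,255).astype('uint8')[:600])
z=d["z_map"]
for u in (273,276,280,285,350,355,358): 
    for v in (107,109,111): print(u,v,np.round(wpt(d,u,v,P,O,z=float(z[v,u]))[0]*1000,1),end=' ')
    print()
E
```

```text
end [336.7 147.8] [298.  147.8] hubface [317.2  78.3]
knob top near [317.1 125.4] far [317.1  83.8] sides [338.4 104.6] [295.7 104.7]
-0.1 [array([272.1, 108. ]), array([362.8, 107.9])] wire at 10 [array([277.3, 108.4]), array([357.5, 108.4])] far [317.6 106.1]
0 [array([272.1, 111.5]), array([362.8, 111.5])] wire at 10 [array([277.3, 110.3]), array([357.5, 110.3])] far [317.6 113. ]
0.1 [array([272.1, 115.1]), array([362.8, 115. ])] wire at 10 [array([277.3, 112.2]), array([357.5, 112.1])] far [317.6 119.9]
0.15 [array([272.1, 116.8]), array([362.8, 116.8])] wire at 10 [array([277.3, 113.1]), array([357.5, 113. ])] far [317.5 123.3]
0.25 [array([272. , 120.3]), array([362.9, 120.2])] wire at 10 [array([277.3, 114.9]), array([357.5, 114.9])] far [317.5 130.1]
273 107 [604.6  30.1 134.8] 273 109 [605.1  29.1 136.6] 273 111 [605.3  28.1 135.7] 
276 107 [606.8  30.4 140.1] 276 109 [607.2  29.4 141. ] 276 111 [607.3  28.4 139.5] 
280 107 [609.2  30.8 143.3] 280 109 [609.5  29.8 144. ] 280 111 [609.5  28.9 141.5] 
285 107 [611.9  31.4 146.1] 285 109 [612.2  30.4 146.2] 285 111 [612.3  29.5 144.6] 
350 107 [642.9  41.2 143.1] 350 109 [643.2  40.2 143.2] 350 111 [643.6  39.3 142. ] 
355 107 [645.5  42.2 140.5] 355 109 [645.8  41.2 140.2] 355 111 [646.1  40.2 140.3] 
358 107 [647.2  43.  137.1] 358 109 [647.6  42.1 136.3] 358 111 [647.9  41.1 136.6]
```

View pics/w16b.png

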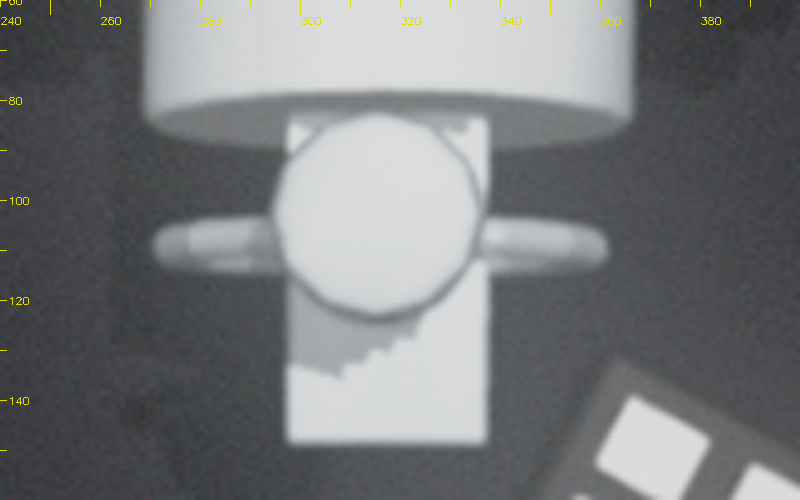

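```bash
python3 - <<'E'
from h import *
np.set_printoptions(precision=1,suppress=True)
d=load("wrist16.npz");P,O=d["P"],d["O"];z=d["z_map"]
for u,v in [(310,95),(316,104),(322,112),(316,118),(303,100),(330,100),(310,142),(330,142)]: print(u,v,np.round(wpt(d,u,v,P,O,z=float(np.median(z[v-1:v+2,u-1:u+2])))[0]*1000,1))
s=load("side16.npz")
print(w2pix(s,[.6275,.0352,.174]),w2pix(s,[.6275,.0352,.14]))
st()
E
```

```text
310 95 [623.5  38.2 174.6]
316 104 [627.   35.2 174.8]
322 112 [630.4  32.7 174.5]
316 118 [628.8  29.5 175.2]
303 100 [621.3  35.3 174.7]
330 100 [632.1  38.7 174.4]
310 142 [628.9  17.8 140.3]
330 142 [638.7  20.9 140.4]
(array([352.1, 201.5]), np.float64(1.4712911610958967)) (array([351.9, 212.8]), np.float64(1.4912998063360021))
22.5 [ 0.6536 -0.0439  0.2104] [-1.5735 -0.0046  0.2997] F [-0.1499 -0.5519 -0.0469] M [-0.0451  0.0561 -0.0305] gap 28.9
```

```bash
python3 -c "
from plant import workorder
print(workorder.job_done())"
```

```text
the job is handed in; nothing more can be done
None
```

The job is handed in at about 22.5 s of the 72 s allowed. The carrier is home, the linchpin is seated through the shaft hole, and its ring is closed round the shaft. The verdict was not reported.

- **Carrier:** I pushed it home with the fingers either side of the shaft. It stopped at about 11 N, and the wrist camera then showed the full hole about 14 mm in front of the hub face.
- **Pin:** I lifted it from the block, lined it up with the hole by camera, and lowered it. It went in without resistance, and the head came down on the shaft at about 10 N.
- **Ring:** I swung it over the free end and down with the open fingers. It met its stop at about 9 N, then I withdrew.

**Last checks:**
- **Seating:** the knob top measured about 34.4 mm above the shaft, against 34 mm when seated, and looked level.
- **Ring:** it appeared edge-on at the closed position, with no measurable opening. Its lowest point was hidden from the camera, so I judged this from its sides.
- **Hub:** its face was within about 1 mm of the expected home position.
- **Gripper:** it was clear of everything, with no force on the wrist.

No check failed or disagreed. I did not measure the spare pin and bystanders again at the end; no contact with any of them showed in the forces or pictures.

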